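# Refill the tealight lanterns and lay the matches to the tray

### The arm

A 6-joint arm with a two-finger parallel gripper is mounted at the origin on the work surface. World frame = base frame: x ahead of the robot, y to its left, z up, the work surface at z = 0. Lengths are in m, angles in degrees, forces in N, time in s.
With the tool pointing down it reaches from about 0.25 to 0.8 m from the base axis. Payload 3.9 kg.
Tool frame: the origin (TCP) lies on the mounting face of the last link; the fingertips stand 173 mm ahead of it and the grasp point (between the pads) lies 155 mm ahead of it; z points along the fingers, y is the line along which they close (so a half turn about z gives the same grasp; the last joint's range is limited). The gripper opens to 85 mm and grips with 20 to 120 N. Pads are 22 mm wide; open, the fingers measure 114 mm over their backs; the gripper's body (76 mm by 85 mm) begins 54 mm behind the grasp point. The pads swing forward as they close: fully open they stand 13 mm farther back than shut.
Start: joints at [66.864, 14.897, -7.913, 67.191, 0, 90], TCP at [0.206, 0.483, 0.405] pointing down, gripper open.
Joint ranges: [-159.42, 159.42], [-47.68, 98.78], [-73.54, 78.23], [-108.79, 121.32], [-90, 84.71], [-180, 180]. Speed limits (degrees/s): [147.25, 147.25, 180, 180, 180, 180].

### API

Orientations are given as [roll, pitch, yaw] about the fixed x, y, z axes, in that order (R = Rz(yaw) Ry(pitch) Rx(roll)).
In Python, from rig import status, optics, manip gives the robot as it stands.
- The arm moves only by the shell command python3 -m handwheel 'ROWS'. ROWS is JSON, one flat list of numbers, 5 for each row, row after row: the shift along the tool's x, y, z in mm, then the turn about the tool's z in rad, then the finger opening in mm, from 0 to 85.4. A call has 1 to 12 rows; each row shifts and turns the commanded pose from where the row before left it, along the tool's axes as they then stand; what a row does not reach is not made up. A row lasts 1/12 s, in which the tool goes at most 41.7 mm and 7.16 degrees, less where a joint would pass 70% of its speed; a pose out of reach is approached as far as the arm can. A call is refused whole if a number of a shift passes 41.7 or a number of a turn 0.125, either way. A call with a gripper value outside its range is refused whole. The fingers move at their own pace and stop on an object; the grip force is fixed at half the most. Time passes only in rows, so rows that do not move let the fingers close. It gives the time, the measured TCP pose, the force, the opening and the grip force at its end, in the units of the state.
- status.get_obs(): the state, without advancing time (a new reading comes with each control period).
- optics.grab_frame(name): name is "scene" or "top"; returns (picture, depth): 420x560x3 uint8, red, green, blue; 420x560 float32, m along the optical axis (not along the pixel's ray), 0 where there is no reading.
- optics.calibration(name): a dict with "camera_matrix" (3x3 intrinsics, pixels), "k1" (the pictures are not rectified: a ray, as slopes to the right and down, at radius r is drawn at 1 + k1 r^2 times it, then the intrinsics apply), "eye" and "rotation" of the camera in the world. Camera axes: x right, y down, z forward; pixel columns grow to the right and rows downward; lengths in m; the calibration is good to about 2 mm. A picture is of the moment at which its call begins. calibration takes no time and is no camera call.
- manip.sign_off(): hands the job in; it is judged then, once.
The state is a dict: "t": time; "qpos": joint angles; "joint_velocities": joint speeds; "joint_efforts": joint torques, N m; "tcp_pos": TCP position; "orientation": TCP orientation; "wrist_force": force on the tool from outside, world axes, zero at the start; "moment": the same for the moment, N m; "opening": finger opening in m; "grasp_force": force on a finger pad.
Only numpy, scipy, OpenCV 4.12 (cv2) and the standard library are available. Lean on these libraries where they do the work, as an engineer would, in place of code of your own. Each camera call takes 0.05 s, during which the arm holds its last target. There are 200 camera calls.

### The job

Refill the lanterns on the tray for the evening: for every fresh tealight on the table, lift a carrier out of its glass, set the tealight in it wick up, and lower the loaded carrier upright back into a glass, never putting a tealight into a glass on its own. Also lay the long matchbox flat on the table with a long side flush along the middle of the tray's edge nearest the robot. At the end all three glasses must have their carrier again, the lanterns stand where they stood, and the glasses case and the little pot are left alone.

Things in the scene. Friction and masses are not known exactly. Their poses are not given: they have to be found in the camera images.
- tray: shallow wooden tray fixed on the table, 220 mm (x) by 400 mm (y). Origin: centre of its underside, on the table. Floor 10 mm above the table; a rim 8 mm wide and 16 mm high all round. Its -x side is the long edge nearest the robot, outer face at x = -110 mm. The lanterns stand in a row along the far half; the near half of its floor is free.
- lantern1: loose heavy tealight lantern (0.8 kg): round brass foot 84 mm across and 8 mm thick with an open-topped clear glass cylinder on it, outer diameter 76 mm, inner 70 mm; the glass rim is 72 mm above the lantern's underside. Origin: centre of the underside, z up.
- lantern1_floor (a point): centre of the inside floor of lantern1, 8 mm above its underside; the carrier stands on it
- lantern2: loose heavy tealight lantern (0.8 kg): round brass foot 84 mm across and 8 mm thick with an open-topped clear glass cylinder on it, outer diameter 76 mm, inner 70 mm; the glass rim is 72 mm above the lantern's underside. Origin: centre of the underside, z up.
- lantern2_floor (a point): centre of the inside floor of lantern2, 8 mm above its underside; the carrier stands on it
- lantern3: loose heavy tealight lantern (0.8 kg): round brass foot 84 mm across and 8 mm thick with an open-topped clear glass cylinder on it, outer diameter 76 mm, inner 70 mm; the glass rim is 72 mm above the lantern's underside. Origin: centre of the underside, z up.
- lantern3_floor (a point): centre of the inside floor of lantern3, 8 mm above its underside; the carrier stands on it
- carrier1: loose brass tealight carrier, 90 g, standing in a lantern at the start, any yaw; all alike. Dish 52 mm across, wall 14 mm high, pocket 43 mm across. Origin: centre of the underside, z up. On its -x side an upright strap (outer face x = -31 mm) ends in a wooden grip 10 x 10 mm centred at x = -28 mm, 64 to 92 mm above the underside (look-only ball to 98): in a lantern the grip stands above the rim.
- carrier1_seat (a point): centre of the pocket floor of carrier1, where a tealight's underside sits
- carrier1_grip (a point): middle of the grip of carrier1, 80 mm above the carrier's underside
- carrier2: loose brass tealight carrier, 90 g, standing in a lantern at the start, any yaw; all alike. Dish 52 mm across, wall 14 mm high, pocket 43 mm across. Origin: centre of the underside, z up. On its -x side an upright strap (outer face x = -31 mm) ends in a wooden grip 10 x 10 mm centred at x = -28 mm, 64 to 92 mm above the underside (look-only ball to 98): in a lantern the grip stands above the rim.
- carrier2_seat (a point): centre of the pocket floor of carrier2, where a tealight's underside sits
- carrier2_grip (a point): middle of the grip of carrier2, 80 mm above the carrier's underside
- carrier3: loose brass tealight carrier, 90 g, standing in a lantern at the start, any yaw; all alike. Dish 52 mm across, wall 14 mm high, pocket 43 mm across. Origin: centre of the underside, z up. On its -x side an upright strap (outer face x = -31 mm) ends in a wooden grip 10 x 10 mm centred at x = -28 mm, 64 to 92 mm above the underside (look-only ball to 98): in a lantern the grip stands above the rim.
- carrier3_seat (a point): centre of the pocket floor of carrier3, where a tealight's underside sits
- carrier3_grip (a point): middle of the grip of carrier3, 80 mm above the carrier's underside
- tealight1: fresh tealight (may be absent): aluminium cup with white wax, 38 mm diameter, 24 mm high, 24 g, wick side up at the start, standing on the table beside the tray. Origin: centre of its underside, z up towards the wick.
- tealight2: fresh tealight (may be absent): aluminium cup with white wax, 38 mm diameter, 24 mm high, 24 g, wick side up at the start, standing on the table beside the tray. Origin: centre of its underside, z up towards the wick.
- tealight3: fresh tealight (may be absent): aluminium cup with white wax, 38 mm diameter, 24 mm high, 24 g, wick side up at the start, standing on the table beside the tray. Origin: centre of its underside, z up towards the wick.
- matchbox: loose box of long matches, cardboard with sharp edges and a dark striking strip along both long sides: 52 mm (its x) by 150 mm (its y) by 38 mm high, 60 to 130 g, lying on the table at one side of the tray. Origin: centre of its underside.
- glasses_case: black glasses case with rounded edges, 58 mm (x) by 158 mm (y) by 36 mm high, a bystander beside the tray on the side where the matchbox is not. Origin: centre of its underside.
- trinket_pot: small lidded white pot with a blue band, 46 mm diameter, 48 mm high, a bystander beside the tray. Origin: centre of its underside.

How it is judged:
By the outcome, as a careful person would: the job done as asked, in the order asked, and still so for the second after the job is handed in, with the robot touching nothing.
Of tealight1, tealight2, tealight3 only 2 to 3 are there at a start; the rules pass over those that are not, and their reading is None.
At some moment in a run one of tealight1, tealight2, tealight3, matchbox may be knocked a few centimetres aside while the robot is not near it.
It also fails if it takes over 210 s, if anything falls off the work surface, if the arm or the gripper's body presses on something with over 40 N, if the wrist force passes 120 N, or if a joint passes its speed limit or range.

## Working session

There is one attempt and no reset: what is moved stays moved. The work goes in short steps, Python scripts to look and compute and a shell command to move; the robot and the scene stay as the last step left them, time stands still between calls to the robot, and variables do not carry over. Pictures are saved under pics/ and viewed, at most 14 in all, crops included, and the job is handed in when it is done.

```bash
ls; mkdir -p pics; cat > h.py <<'E'
import numpy as np, cv2
from rig import status, optics, manip
def pts(name):
    im,d=optics.grab_frame(name); c=optics.calibration(name); return im,d,cloud(d,c)
def cloud(d,c):
    K=np.array(c["camera_matrix"]);h,w=d.shape
    u,v=np.meshgrid(np.arange(w),np.arange(h))
    uv=np.stack([u,v],-1).reshape(-1,1,2).astype(float)
    n=cv2.undistortPoints(uv,K,np.array([c["k1"],0,0,0,0.])).reshape(h,w,2)
    p=np.dstack([n[...,0]*d,n[...,1]*d,d])
    return p@np.array(c["rotation"]).T+np.array(c["eye"])
def save(im,n): cv2.imwrite("pics/"+n,cv2.cvtColor(im,cv2.COLOR_RGB2BGR))
E
python3 - <<'E'
from h import *
for n in("scene","top"):
    c=optics.calibration(n);print(c)
    im,d,P=pts(n);save(im,n+"0.png");np.savez("pics/%s0.npz"%n,im=im,P=P)
print(status.get_obs())
E
```

```text
pics
{'camera_matrix': array([[400.16789119,   0.        , 278.22893497],
       [  0.        , 400.16789119, 207.97692312],
       [  0.        ,   0.        ,   1.        ]]), 'k1': 0.041279665989489386, 'eye': array([1.05679422, 0.54106932, 0.79170836]), 'rotation': array([-133.08399131,   -1.01328853,  137.3564766 ])}Traceback (most recent call last):
  File "<stdin>", line 4, in <module>
  File "h.py", line 4, in pts
    im,d=optics.grab_frame(name); c=optics.calibration(name); return im,d,cloud(d,c)
                                                                          ~~~~~^^^^^
  File "h.py", line 11, in cloud
    return p@np.array(c["rotation"]).T+np.array(c["eye"])
           ~~~~~~~~~~~~~~~~~~~~~~~~~~~^~~~~~~~~~~~~~~~~~~
ValueError: operands could not be broadcast together with shapes (420,560) (3,)
```

```bash
cat >> h.py <<'E'
from scipy.spatial.transform import Rotation as Rt
E
sed -i 's/np.array(c\["rotation"\]).T/Rt.from_euler("xyz",c["rotation"],degrees=True).as_matrix().T/' h.py
python3 - <<'E'
from h import *
for n in("scene","top"):
    c=optics.calibration(n);print(c['eye'],c['rotation'])
    im,d,P=pts(n);save(im,n+"0.png");np.savez("pics/%s0.npz"%n,im=im,P=P)
    print(np.nanmedian(P[d>0],axis=0))
print(status.get_obs())
E
```

```text
[1.05679422 0.54106932 0.79170836] [-133.08399131   -1.01328853  137.3564766 ]
[ 0.46884869 -0.10481468 -0.0019895 ]
[0.41727016 0.01172424 1.18272747] [-174.67412466   -1.71843276  -88.58539142]
[ 0.51785237 -0.017823    0.00081979]
{'t': 0.15, 'qpos': array([ 6.68627318e+01,  1.49278387e+01, -7.97049007e+00,  6.71888944e+01,
       -6.43939483e-04,  9.00001885e+01]), 'joint_velocities': array([-0.00390203, -0.09054081,  0.22624979,  0.15277725,  0.0303673 ,
       -0.08904598]), 'joint_efforts': array([ 1.94740178e-04, -4.06006157e+01,  2.54166323e+01,  1.27233990e-02,
       -1.53552998e-05,  2.55394212e-07]), 'tcp_pos': array([0.2061882 , 0.48252731, 0.40403774]), 'orientation': array([-1.79912777e+02,  6.44225695e-04,  1.56862544e+02]), 'wrist_force': array([-0.5011177 ,  0.51379156, -0.65426225]), 'moment': array([ 0.01002504, -0.01219554, -0.02531398]), 'grasp_force': 0.0, 'opening': 0.08530438008132198}
```

View pics/top0.png

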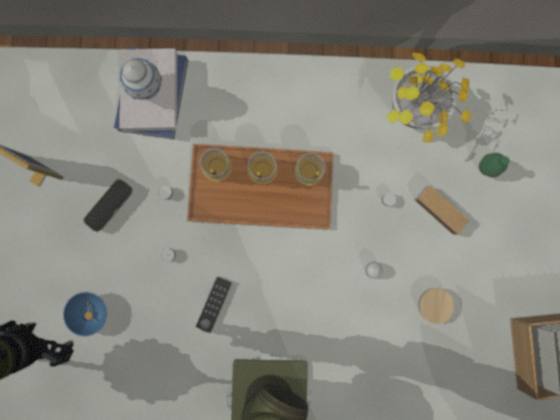

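View pics/scene0.png

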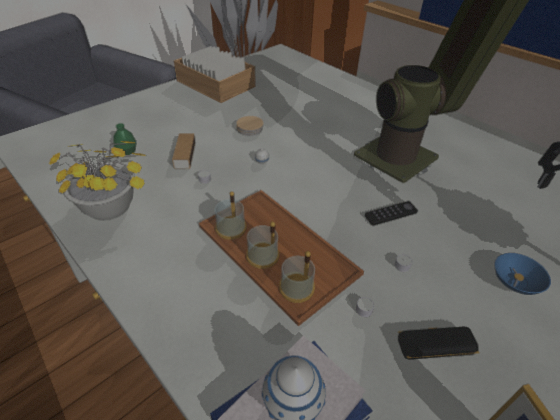

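Top view: the tray spans (190–333, 145–228), with lanterns at (215,165), (262,168) and (310,169). There are three tealights at (167,192), (168,255) and (390,200). The pot is at (374,269), the matchbox at (442,210) and the glasses case at (108,205).

```bash
cat >> h.py <<'E'
def near(P,x,y,r,z0,z1):
    Q=P.reshape(-1,3);m=(np.hypot(Q[:,0]-x,Q[:,1]-y)<r)&(Q[:,2]>z0)&(Q[:,2]<z1);return Q[m]
E
python3 - <<'E'
from h import *
T=np.load("pics/top0.npz");S=np.load("pics/scene0.npz");P=T["P"];Q=S["P"]
for n,u,v in(("t",167,192),("t",168,255),("t",390,200),("pot",374,269)):
    c=P[v,u]
    for nm,C in(("top",P),("sc",Q)):
        q=near(C,c[0],c[1],.035,.014,.035 if n=="t" else .06)
        top=q[q[:,2]>np.percentile(q[:,2],60)-.004]
        (ce,r)=cv2.minEnclosingCircle((top[:,:2]*1000).astype(np.float32))
        print(n,nm,c.round(3),len(q),top.mean(0).round(4),np.round(ce,1),round(r,1),np.percentile(q[:,2],90).round(4))
for n,u,v,h in(("match",442,210,.038),("case",108,205,.036)):
    c=P[v,u]
    for C in(P,Q):
        q=near(C,c[0],c[1],.11,h-.008,h+.008)
        print(n,len(q),cv2.minAreaRect((q[:,:2]*1000).astype(np.float32)),q[:,2].mean().round(4))
for C in(P,Q):
    q=near(C,*P[200,262][:2],.3,.011,.022); 
    print("tray",len(q),cv2.minAreaRect((q[:,:2]*1000).astype(np.float32)))
    for u,v in((215,165),(262,168),(310,169)):
        c=P[v,u]
        q=near(C,c[0],c[1],.06,.086,.125); print("grip",c.round(3),len(q), q.mean(0).round(4) if len(q) else 0)
        q=near(C,c[0],c[1],.06,.055,.078); print(" glass",len(q), np.round(cv2.minEnclosingCircle((q[:,:2]*1000).astype(np.float32)),1) if 0 else (q.min(0).round(3),q.max(0).round(3)) if len(q) else 0)
a=cv2.resize(T["im"][135:240,150:400],None,fx=3.2,fy=3.2,interpolation=2);b=cv2.resize(S["im"][170:330,190:380],None,fx=3.5,fy=3.5,interpolation=2)
save(a,"ta.png");save(b,"sa.png")
E
```

```text
t top [0.557 0.297 0.022] 156 [0.5563 0.304  0.0231] [556.4 303.7] 19.3 0.0255
t sc [0.557 0.297 0.022] 224 [0.5574 0.3066 0.0207] [556.8 306.5] 20.0 0.0223
t top [0.383 0.285 0.025] 162 [0.3847 0.2876 0.0232] [384.9 287.7] 19.2 0.0258
t sc [0.383 0.285 0.025] 170 [0.3847 0.2899 0.02  ] [383.5 290.9] 20.1 0.022
t top [ 0.552 -0.328  0.021] 152 [ 0.5544 -0.3246  0.0238] [ 554.  -324.5] 19.2 0.0261
t sc [ 0.552 -0.328  0.021] 99 [ 0.5542 -0.3219  0.0209] [ 554.  -322.8] 20.2 0.0224
pot top [ 0.359 -0.277  0.044] 233 [ 0.3571 -0.2807  0.0398] [ 356.4 -281.9] 19.5 0.0437
pot sc [ 0.359 -0.277  0.044] 137 [ 0.3598 -0.2758  0.0363] [ 357.8 -279.3] 19.2 0.0402
match 1009 ((527.280029296875, -475.2529296875), (150.2415771484375, 54.63181686401367), 50.281898498535156) 0.0389
match 450 ((530.0316162109375, -473.33306884765625), (153.52999877929688, 53.30155944824219), 49.235939025878906) 0.0356
case 1019 ((515.4239501953125, 458.6244201660156), (56.479576110839844, 153.29043579101562), 51.006141662597656) 0.0347
case 1682 ((515.72412109375, 462.93634033203125), (53.300296783447266, 153.289779
[... 323 characters left out ...]
 glass 90 (array([ 0.591, -0.001,  0.055]), array([0.665, 0.072, 0.078]))
grip [ 0.633 -0.1    0.023] 26 [ 0.6053 -0.1112  0.1083]
 glass 99 (array([ 0.59 , -0.13 ,  0.056]), array([ 0.664, -0.057,  0.077]))
tray 2507 ((478.49652099609375, 83.99201965332031), (485.7054138183594, 432.57159423828125), 88.45943450927734)
grip [0.637 0.167 0.018] 53 [0.6077 0.1672 0.1024]
 glass 408 (array([0.597, 0.129, 0.055]), array([0.672, 0.205, 0.078]))
grip [0.632 0.035 0.024] 50 [0.6027 0.0448 0.1031]
 glass 387 (array([0.593, 0.   , 0.055]), array([0.667, 0.076, 0.078]))
grip [ 0.633 -0.1    0.023] 46 [ 0.6065 -0.1072  0.1023]
 glass 357 (array([ 0.591, -0.131,  0.055]), array([ 0.667, -0.054,  0.078]))
```

View pics/ta.png

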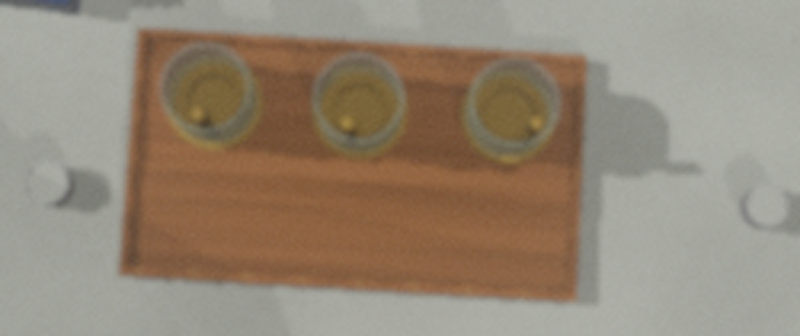

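View pics/sa.png

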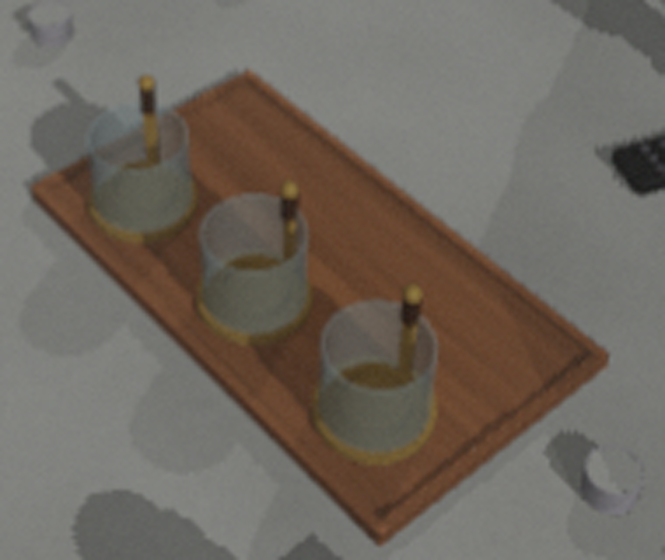

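All three lanterns have their grip on the near (-x) side, with lantern 3's grip turned toward -y. Next I refine the carrier yaw, the tray pose and the camera offsets, and add a move helper.

```bash
cat >> h.py <<'E'
def go(x,y,z,yaw,off=None):
    """prints turn (rad) and then tool-axis shift in mm to reach TCP x,y,z,yaw from the current pose"""
    o=status.get_obs();p=o["tcp_pos"];cy=o["orientation"][2]
    da=(yaw-cy+90)%180-90
    q6=o["qpos"][5]
    psi=np.radians(cy+da);w=np.array([x,y,z])-p
    t=np.array([np.cos(psi)*w[0]+np.sin(psi)*w[1],np.sin(psi)*w[0]-np.cos(psi)*w[1],-w[2]])*1000
    print("turn %.3f rad (q6 %.0f), then shift"%(-np.radians(da),q6),t.round(1),"yaw now %.1f"%cy,"pos",p.round(4))
E
python3 - <<'E'
from h import *
T=np.load("pics/top0.npz");S=np.load("pics/scene0.npz");P=T["P"];Q=S["P"]
from scipy.optimize import least_squares
def circ(q,r=None):
    f=lambda v:np.hypot(q[:,0]-v[0],q[:,1]-v[1])-(r or v[2])
    return least_squares(f,[*q[:,:2].mean(0),.02],loss="soft_l1",f_scale=.002).x
for c in((.632,.163),(.629,.036),(.628,-.093)):
    q=near(P,*c,.034,.029,.045);v=circ(q)if len(q)>5 else None
    g=[near(C,*c,.05,.094,.125).mean(0) for C in(P,Q)]
    print(len(q),v, "glass rim",[circ(near(C,*c,.05,.07,.088))for C in(P,Q)],g)
    for k,gg in enumerate(g):
        if v is not None:print(" yaw of grip dir",np.degrees(np.arctan2(gg[1]-v[1],gg[0]-v[0])),np.hypot(gg[1]-v[1],gg[0]-v[0]))
for nm,D in(("top",T),("sc",S)):
    im=D["im"].astype(int);C=D["P"]
    m=(im[...,0]-im[...,2]>40)&(C[...,0]>.4)&(C[...,0]<.72)&(abs(C[...,1]-.035)<.25)&(C[...,2]>.005)&(C[...,2]<.03)
    print(nm,m.sum(),cv2.minAreaRect((C[m][:,:2]*1000).astype(np.float32)),np.percentile(C[m][:,2],[5,50,95]))
E
```

```text
71 [0.63211405 0.16409559 0.02361669] glass rim [array([0.63214575, 0.16249049, 0.03543355]), array([0.63452763, 0.16607376, 0.03602637])] [array([0.60380612, 0.16299248, 0.11301377]), array([0.6074816 , 0.16731638, 0.10550148])]
 yaw of grip dir -177.7684156922453 0.028329416991177265
 yaw of grip dir 172.55061647444646 0.024842117305895004
89 [0.62877614 0.03603853 0.02402848] glass rim [array([0.62754675, 0.03613531, 0.03616609]), array([0.62911338, 0.03732927, 0.03594801])] [array([0.59950807, 0.04253357, 0.11216286]), array([0.60278646, 0.04483577, 0.10690294])]
 yaw of grip dir 167.4879479496676 0.0299800849430309
 yaw of grip dir 161.29957747816917 0.027438198726268133
77 [ 0.62785205 -0.09434376  0.02365302] glass rim [array([ 0.62767913, -0.09423402,  0.03617436]), array([ 0.62913463, -0.09279374,  0.03606165])] [array([ 0.60423061, -0.10985852,  0.11192994]), array([ 0.6065093 , -0.10708644,  0.10624833])]
 yaw of grip dir -146.70273757398002 0.028260933244525707
 yaw of grip dir -149.16070854489035 0.024857374160903313
top 9477 ((582.2870483398438, 37.858001708984375), (398.0847473144531, 219.23040771484375), 88.19992065429688) [0.00723012 0.01144576 0.02137836]
sc 6381 ((582.8712768554688, 41.73814392089844), (399.9134826660156, 220.3489532470703), 88.20780181884766) [0.00586116 0.00872257 0.0153699 ]
```

```bash
python3 -c "
from h import *
go(.6056,.1652,.33,178)"
```

```text
turn -0.369 rad (q6 90), then shift [-410.2 -303.2   74. ] yaw now 156.9 pos [0.2062 0.4825 0.404 ]
```

```bash
python3 -m handwheel '[0,0,0,-0.123,50, 0,0,0,-0.123,50, 0,0,0,-0.123,50, -27,-20,0,0,50, -27,-20,0,0,50, -27,-20,5,0,50, -27,-20,5,0,50, -27,-20,5,0,50, -27,-20,5,0,50, -27,-20,5,0,50, -27,-20,5,0,50]' && python3 -m handwheel '[-27,-20,5,0,50, -27,-20,5,0,50, -27,-20,5,0,50, -27,-20,5,0,50, -27,-20,5,0,50, -27,-20,5,0,50, -27,-20,5,0,50, 0,0,5,0,50, 0,0,0,0,50]' && python3 -c "
from h import *
go(.6056,.1652,.262,178)"
```

```text
t: 1.07
tcp_pos: [0.4175, 0.314, 0.3743]
orientation: [-180.0, -0.0, 178.0]
wrist_force: [0.5, 1.2, 0.4]
opening: 0.05
grasp_force: 0.0
t: 1.82
tcp_pos: [0.6013, 0.1674, 0.3328]
orientation: [-180.0, -0.2, 177.8]
wrist_force: [-0.5, 0.4, -0.5]
opening: 0.0501
grasp_force: 0.0
turn -0.003 rad (q6 18), then shift [-4.4 -2.  70.8] yaw now 177.8 pos [0.6013 0.1674 0.3328]
```

```bash
python3 -m handwheel '[-2.2,-1,18,0,50, -2.2,-1,18,0,40, 0,0,18,0,30, 0,0,10,0,30, 0,0,7,0,30, 0,0,0,0,30, 0,0,0,0,30]' && python3 -c "
from h import *
go(.6056,.1652,.262,178)
im,d,P=pts('scene');save(cv2.resize(im[120:330,160:440],None,fx=2.8,fy=2.8),'s1.png')"
```

```text
t: 2.4
tcp_pos: [0.6046, 0.1672, 0.264]
orientation: [180.0, -0.0, 178.0]
wrist_force: [-0.1, 0.8, 1.0]
opening: 0.0301
grasp_force: 0.0
turn 0.001 rad (q6 17), then shift [-1.1 -2.   2. ] yaw now 178.0 pos [0.6046 0.1672 0.264 ]
```

View pics/s1.png

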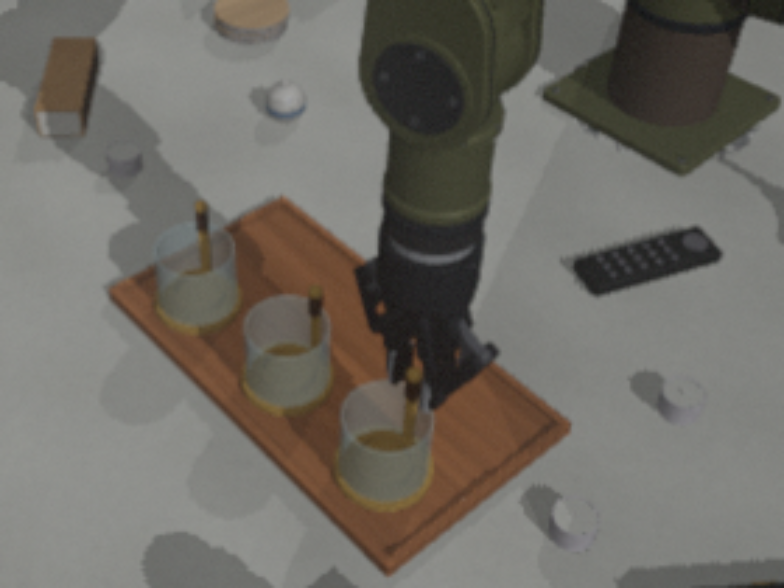

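The fingers straddle grip 1 at crop pixel (413,385). I lower slightly and squeeze.

```bash
python3 -m handwheel '[0,-2,3,0,30, 0,0,0,0,18, 0,0,0,0,12, 0,0,0,0,8, 0,0,0,0,5, 0,0,0,0,5, 0,0,0,0,5]' && python3 -c "
from h import *
go(.6056,.1652,.262,178)
o=status.get_obs();print(o['wrist_force'],o['moment'])"
```

```text
t: 3.03
tcp_pos: [0.605, 0.1647, 0.2613]
orientation: [180.0, 0.0, 178.0]
wrist_force: [-0.2, 0.1, 5.1]
opening: 0.0085
grasp_force: 58.5
turn -0.000 rad (q6 17), then shift [-0.6  0.5 -0.7] yaw now 178.0 pos [0.605  0.1647 0.2613]
[-0.22598135  0.05702085  5.07768004] [-0.00956321  0.14074426  0.02201858]
```

```bash
python3 -m handwheel '[0,0,0,0,20, 0,0,-2,0,35, 0,0,0,0,35]' && python3 -m handwheel '[0,0,0,0.12,35, 0,0,0,0.12,35, 0,0,0,0.12,35, 0,0,0,0.12,35, 0,0,0,0.12,35, 0,0,0,0.12,35, 0,0,0,0.12,35, 0,0,0,0.12,35, 0,0,0,0.12,35, 0,0,0,0.12,35, 0,0,0,0.12,35, 0,0,0,0.12,35]' && python3 -m handwheel '[0,0,0,0.12,35, 0,0,0,0,30, 0,0,0,0,15, 0,0,0,0,8, 0,0,0,0,5, 0,0,0,0,5,0,0,0,0,5]' && python3 -c "
from h import *
o=status.get_obs();print(o['wrist_force'],o['moment'],o['tcp_pos'],o['orientation'])"
```

```text
t: 3.28
tcp_pos: [0.6048, 0.1647, 0.2626]
orientation: [-180.0, -0.0, 178.0]
wrist_force: [0.8, 0.4, 0.0]
opening: 0.0346
grasp_force: 0.0
t: 4.28
tcp_pos: [0.6048, 0.1647, 0.2624]
orientation: [-180.0, 0.0, 95.2]
wrist_force: [0.1, 0.3, 0.4]
opening: 0.035
grasp_force: 0.0
t: 4.87
tcp_pos: [0.6049, 0.1647, 0.2627]
orientation: [180.0, -0.0, 88.7]
wrist_force: [-0.6, 0.2, 0.9]
opening: 0.0081
grasp_force: 58.7
[-0.64604263  0.22017837  0.8792005 ] [ 0.0238758   0.03577918 -0.04788859] [0.60485505 0.16473752 0.26273701] [ 1.79997199e+02 -7.26577205e-03  8.86664496e+01]
```

```bash
python3 -m handwheel '[0,0,-10,0,5, 0,0,-20,0,5, 0,0,-25,0,5, 0,0,-25,0,5, 0,0,-18,0,5, 0,0,0,0,5]' && python3 -c "
from h import *
o=status.get_obs();print(o['wrist_force'],o['moment'])
go(.492,.11,.2555,88.7)
im,d,P=pts('scene');save(cv2.resize(im[120:330,160:440],None,fx=2.8,fy=2.8),'s2.png')"
```

```text
t: 5.37
tcp_pos: [0.6061, 0.165, 0.366]
orientation: [179.5, -0.1, 88.6]
wrist_force: [1.2, 0.4, 0.1]
opening: 0.0083
grasp_force: 58.7
[1.22608001 0.37397635 0.09336735] [-0.04761528 -0.0742144   0.01375785]
turn -0.001 rad (q6 107), then shift [ -57.6 -112.8  110.5] yaw now 88.6 pos [0.6061 0.165  0.366 ]
```

View pics/s2.png

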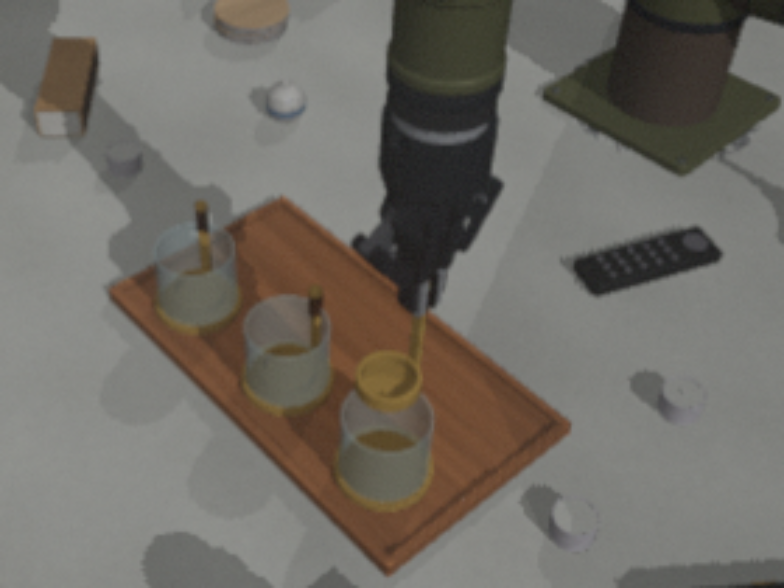

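Carrier 1 is out of its glass, upright at crop (388,380). Now I set it on the near half of the tray.

```bash
python3 -m handwheel '[-6,-12,0,0,5, -12,-23,0,0,5, -12,-23,0,0,5, -12,-23,0,0,5, -11,-22,10,0,5, -5,-10,20,0,5, 0,0,20,0,5, 0,0,15,0,5, 0,0,15,0,5, 0,0,12,0,5,0,0,0,0,5,0,0,0,0,5]' && python3 -c "
from h import *
o=status.get_obs();print(o['wrist_force'],o['moment'])
go(.492,.11,.2547,88.7)"
```

```text
t: 6.42
tcp_pos: [0.4895, 0.1092, 0.2674]
orientation: [-179.8, 0.1, 88.6]
wrist_force: [0.3, 0.6, -0.3]
opening: 0.0087
grasp_force: 58.6
[ 0.28812551  0.60410678 -0.34956796] [-0.00918611 -0.01826709 -0.06182158]
turn -0.001 rad (q6 104), then shift [ 0.9  2.5 12.7] yaw now 88.6 pos [0.4895 0.1092 0.2674]
```

```bash
python3 -m handwheel '[0,2.5,5,0,5, 0,0,4,0,5, 0,0,2,0,5, 0,0,1,0,5, 0,0,0,0,5,0,0,0,0,5]' && python3 -c "
from h import *
o=status.get_obs();print(o['wrist_force'],o['moment'],o['tcp_pos'])"
```

```text
t: 6.92
tcp_pos: [0.493, 0.1094, 0.2569]
orientation: [180.0, -0.0, 88.6]
wrist_force: [-0.1, 0.0, -1.1]
opening: 0.0083
grasp_force: 58.7
[-0.10763364  0.02585236 -1.14016861] [-0.00352222  0.01596243 -0.02961007] [0.49302638 0.10940809 0.25687748]
```

```bash
python3 -m handwheel '[0,0,1,0,5, 0,0,1,0,5, 0,0,0,0,5]' && python3 -m handwheel '[0,0,0,0,12, 0,0,0,0,20, 0,0,0,0,35,0,0,0,0,35]' && python3 -m handwheel '[0,0,-20,0,40, 0,0,-35,0,40, 0,0,-40,0,40, 0,0,-20,0,60, 0,0,0,0,60]' && python3 - <<'E'
from h import *
def tl():
    out=[]
    for n in("top","scene"):
        im,d,P=pts(n);np.savez("pics/%s1.npz"%n,im=im,P=P)
        for c in((.557,.305),(.385,.289),(.554,-.323)):
            q=near(P,*c,.06,.014,.034);q=q[q[:,2]>np.percentile(q[:,2],60)-.004] if len(q) else q
            print(n,len(q),np.round(cv2.minEnclosingCircle((q[:,:2]*1000).astype(np.float32)),1) if 0 else (cv2.minEnclosingCircle((q[:,:2]*1000).astype(np.float32)) if len(q)else 0))
    q=near(P,.492,.1095,.03,.06,.12);print("strap",len(q),q.mean(0),q.max(0))
tl();print(status.get_obs()['tcp_pos'])
go(.5567,.3051,.30,1)
E
```

```text
t: 7.17
tcp_pos: [0.493, 0.1094, 0.2548]
orientation: [180.0, -0.0, 88.6]
wrist_force: [0.7, 0.1, -1.0]
opening: 0.0083
grasp_force: 58.8
t: 7.5
tcp_pos: [0.4931, 0.1094, 0.2548]
orientation: [180.0, -0.0, 88.6]
wrist_force: [-0.8, 0.3, 0.4]
opening: 0.0347
grasp_force: 0.0
t: 7.92
tcp_pos: [0.4948, 0.1098, 0.375]
orientation: [179.4, -0.1, 88.6]
wrist_force: [0.1, 0.4, -0.4]
opening: 0.0598
grasp_force: 0.0
top 0 0
top 15 ((388.0968017578125, 302.00030517578125), 11.248003959655762)
top 133 ((554.9612426757812, -324.1590270996094), 19.43454360961914)
scene 207 ((557.3043212890625, 305.6309509277344), 19.511123657226562)
scene 159 ((383.3119201660156, 291.05230712890625), 20.505449295043945)
scene 88 ((554.4666748046875, -322.2461242675781), 21.06406021118164)
strap 70 [0.49445256 0.11088613 0.08743786] [0.49909511 0.1156313  0.10895926]
[0.49327295 0.10942823 0.37054728]
turn 1.529 rad (q6 104), then shift [  66.8 -194.5   70.5] yaw now 88.6 pos [0.4933 0.1094 0.3705]
```

```bash
python3 -c "
from h import *
go(.5567,.3051,.188,88.6)"
```

```text
turn 0.000 rad (q6 104), then shift [197.2  58.6 182.5] yaw now 88.6 pos [0.4933 0.1094 0.3705]
```

```bash
python3 -m handwheel '[15,4.6,0,0,60, 30,9,0,0,60, 35,10.4,0,0,60, 35,10.4,10,0,60, 35,10.4,20,0,60, 30,9,20,0,60, 17.2,4.8,20,0,60, 0,0,20,0,60, 0,0,20,0,60, 0,0,20,0,60, 0,0,0,0,60, 0,0,0,0,60]' && python3 -c "
from h import *
go(.5567,.3051,.188,88.6)"
```

```text
t: 9.02
tcp_pos: [0.5549, 0.3044, 0.2369]
orientation: [-179.7, 0.2, 88.6]
wrist_force: [-0.2, 0.1, 0.1]
opening: 0.0602
grasp_force: 0.0
turn 0.001 rad (q6 120), then shift [ 0.7  1.8 48.9] yaw now 88.6 pos [0.5549 0.3044 0.2369]
```

```bash
python3 -m handwheel '[0,1,18,0,60, 0.5,0,14,0,60, 0,0,10,0,60, 0,0,6,0,60, 0,0,0,0,60,0,0,0,0,50, 0,0,0,0,42, 0,0,0,0,35, 0,0,0,0,35, 0,0,0,0,35]' && python3 -c "
from h import *
go(.5567,.3051,.188,88.6)"
```

```text
t: 9.85
tcp_pos: [0.5578, 0.3058, 0.1931]
orientation: [179.9, -0.1, 88.6]
wrist_force: [-0.6, -0.6, 6.6]
opening: 0.0355
grasp_force: 28.8
turn 0.000 rad (q6 120), then shift [-0.7 -1.   5.1] yaw now 88.6 pos [0.5578 0.3058 0.1931]
```

```bash
python3 -m handwheel '[0,0,0,0,42, 0,0,0,0,55, 0,0,0,0,55]' && python3 -c "
from h import *
go(.5567,.3051,.188,178.6)"
```

```text
t: 10.1
tcp_pos: [0.5572, 0.3056, 0.1915]
orientation: [-180.0, 0.0, 88.6]
wrist_force: [0.5, -0.1, -0.5]
opening: 0.055
grasp_force: 0.0
turn -1.570 rad (q6 120), then shift [ 0.5 -0.5  3.5] yaw now 88.6 pos [0.5572 0.3056 0.1915]
```

```bash
python3 -m handwheel '[0,0,0,-0.121,55, 0,0,0,-0.121,55, 0,0,0,-0.121,55, 0,0,0,-0.121,55, 0,0,0,-0.121,55, 0,0,0,-0.121,55, 0,0,0,-0.121,55, 0,0,0,-0.121,55, 0,0,0,-0.121,55, 0,0,0,-0.121,55, 0,0,0,-0.121,55, 0,0,0,-0.121,55]' && python3 -m handwheel '[0,0,0,-0.119,55, 0,0,1,0,55, 0,0,1,0,45, 0,0,0,0,40, 0,0,0,0,33, 0,0,0,0,33,0,0,0,0,33]' && python3 -c "
from h import *
go(.5567,.3051,.188,178.6)"
```

```text
t: 11.1
tcp_pos: [0.5572, 0.3056, 0.1913]
orientation: [-180.0, -0.0, 172.2]
wrist_force: [-1.0, -0.5, -0.2]
opening: 0.055
grasp_force: 0.0
t: 11.68
tcp_pos: [0.5573, 0.3056, 0.1898]
orientation: [180.0, 0.0, 178.6]
wrist_force: [-0.4, -0.4, 1.3]
opening: 0.035
grasp_force: 59.8
turn -0.000 rad (q6 30), then shift [ 0.6 -0.5  1.8] yaw now 178.6 pos [0.5573 0.3056 0.1898]
```

```bash
python3 -m handwheel '[0,0,-10,0,33, 0,0,-20,0,33, 0,0,-25,0,33, 0,0,-15,0,33, 0,0,0,0,33, 0,0,0,0,33]' && python3 -c "
from h import *
go(.5210,.1087,.225,178.6)
im,d,P=pts('scene');save(cv2.resize(im[120:330,160:440],None,fx=2.8,fy=2.8),'s3.png')"
```

```text
t: 12.18
tcp_pos: [0.5578, 0.3058, 0.2612]
orientation: [179.9, 0.1, 178.6]
wrist_force: [0.7, -0.8, -1.2]
opening: 0.0344
grasp_force: 59.8
turn 0.000 rad (q6 30), then shift [  32.  -198.    36.2] yaw now 178.6 pos [0.5578 0.3058 0.2612]
```

View pics/s3.png

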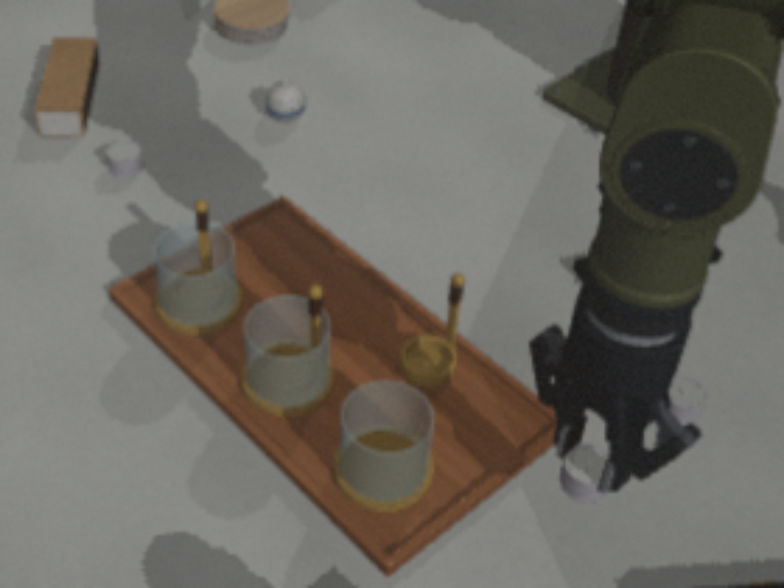

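```bash
python3 -m handwheel '[2,-10,-20,0,33, 5,-30,-20,0,33, 6,-34,0,0,33, 6,-34,0,0,33, 6,-34,0,0,33, 5,-30,0,0,33, 2,-20,0,0,33, 0,-6,0,0,33, 0,0,0,0,33, 0,0,0,0,33]' && python3 -c "
from h import *
go(.5210,.1087,.2075,178.6)
im,d,P=pts('scene');save(cv2.resize(im[150:300,230:430],None,fx=3.5,fy=3.5),'s4.png')"
```

```text
t: 13.07
tcp_pos: [0.5206, 0.1086, 0.299]
orientation: [180.0, -0.1, 178.6]
wrist_force: [0.2, 0.7, -0.8]
opening: 0.0349
grasp_force: 59.9
turn 0.000 rad (q6 13), then shift [-0.3  0.1 91.5] yaw now 178.6 pos [0.5206 0.1086 0.299 ]
```

View pics/s4.png

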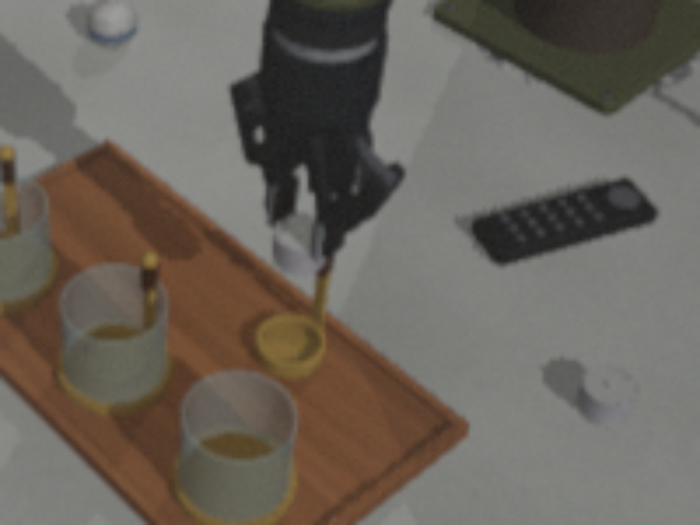

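```bash
python3 -m handwheel '[0,0,15,0,33, 0,0,20,0,33, 0,0,20,0,33, 0,0,12,0,33, 0,0,8,0,33, 0,0,0,0,33, 0,0,0,0,33]' && python3 -c "
from h import *
go(.5210,.1087,.2070,178.6)
im,d,P=pts('scene')
m=(im.min(-1)>120)&(np.hypot(P[...,0]-.521,P[...,1]-.1087)<.03)&(P[...,2]>.02)&(P[...,2]<.08)
q=P[m];print(len(q))
hi=q[q[:,2]>np.percentile(q[:,2],50)];A=np.c_[hi[:,:2]-[.521,.1087],np.ones(len(hi))];print(np.linalg.lstsq(A,hi[:,2],rcond=None)[0],hi[:,:2].mean(0),hi[:,:2].min(0),hi[:,:2].max(0))
save(cv2.resize(im[180:260,260:380],None,fx=6,fy=6,interpolation=2),'s5.png')"
```

```text
t: 13.7
tcp_pos: [0.5207, 0.1092, 0.2245]
orientation: [180.0, -0.0, 178.7]
wrist_force: [0.7, 0.2, 1.0]
opening: 0.0349
grasp_force: 59.9
turn 0.002 rad (q6 13), then shift [-0.3 -0.5 17.5] yaw now 178.7 pos [0.5207 0.1092 0.2245]
37
[ 0.093778   -0.02278145  0.05562133] [0.53571622 0.11005635] [0.53090724 0.09722733] [0.5409095 0.1251053]
```

View pics/s5.png

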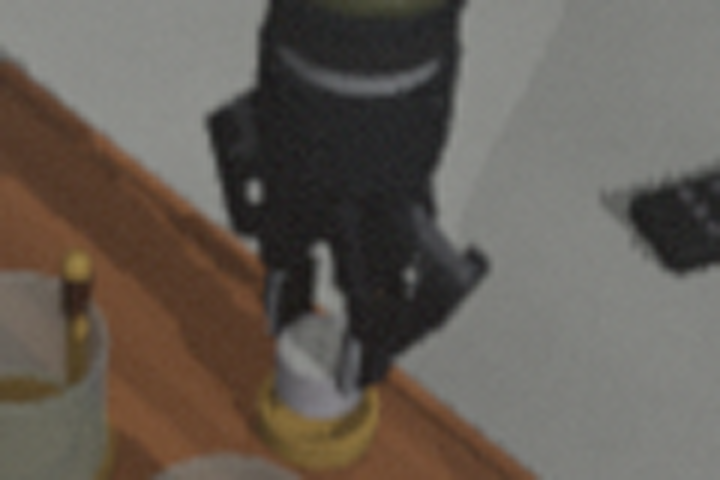

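The tealight sits centred above the dish, at crop (315,390), and upright. I lower it into the pocket and release.

```bash
python3 -m handwheel '[0,0,5,0,33, 0,0,5,0,33, 0,0,4,0,33, 0,0,3,0,33, 0,0,0,0,33, 0,0,0,0,33]' && python3 -m handwheel '[0,0,0,0,36, 0,0,0,0,39, 0,0,0,0,43, 0,0,0,0,50, 0,0,0,0,50]' && python3 -m handwheel '[0,0,-15,0,55, 0,0,-25,0,55, 0,0,-35,0,55, 0,0,-40,0,55, 0,0,0,0,55]'; python3 - <<'E'
from h import *
im,d,P=pts('scene')
print(status.get_obs()['tcp_pos'])
save(cv2.resize(im[180:260,260:380],None,fx=6,fy=6,interpolation=2),'s6.png')
for n in("top","scene"):
    im,d,P=pts(n)
    q=near(P,.521,.109,.03,.028,.05);print(n,len(q),q.mean(0),q.min(0),q.max(0))
E
```

```text
t: 14.25
tcp_pos: [0.5204, 0.1083, 0.2075]
orientation: [-180.0, -0.0, 178.6]
wrist_force: [-0.7, 0.8, 1.0]
opening: 0.0347
grasp_force: 59.9
t: 14.67
tcp_pos: [0.5207, 0.1084, 0.2079]
orientation: [180.0, 0.0, 178.6]
wrist_force: [0.4, -0.2, -0.2]
opening: 0.05
grasp_force: 0.0
t: 15.08
tcp_pos: [0.5233, 0.109, 0.3301]
orientation: [179.8, 0.7, 178.6]
wrist_force: [1.7, 0.1, -0.0]
opening: 0.0548
grasp_force: 0.0
[0.5226518  0.10883389 0.32723435]
top 3 [0.51950403 0.08939261 0.03486411] [0.51705423 0.08927781 0.03138189] [0.52210128 0.08953577 0.03664819]
scene 184 [0.51943969 0.10938145 0.03397039] [0.49312833 0.08813354 0.02818067] [0.54274926 0.12782037 0.04946298]
```

View pics/s6.png

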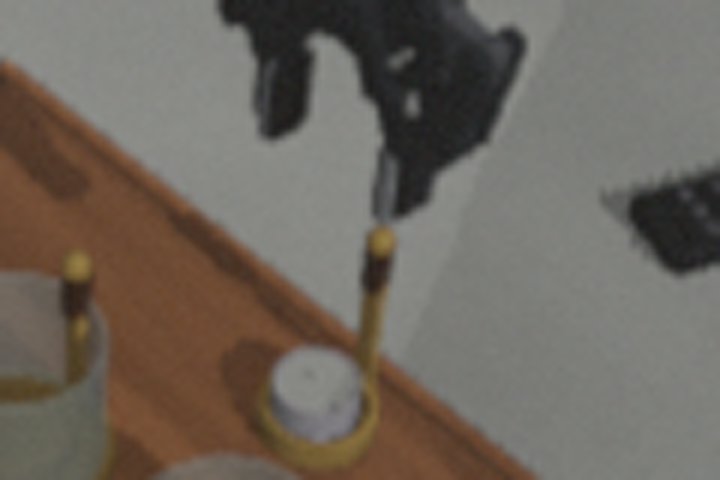

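The tealight is seated in the carrier, crop (315,390). I regrip the carrier.

```bash
python3 -m handwheel '[0,0,0,0.12,40, 0,0,0,0.12,35, 0,0,0,0.12,35, 0,0,0,0.12,35, 0,0,0,0.12,35, 0,0,0,0.12,35, 0,0,0,0.12,35, 0,0,0,0.12,35, 0,0,0,0.12,35, 0,0,0,0.12,35, 0,0,0,0.12,35, 0,0,0,0.12,35]' && python3 -m handwheel '[0,0,0,0.12,35, 0,0,0,0.011,35]' && python3 -c "
from h import *
go(.4931,.1094,.2550,88.6)"
```

```text
t: 16.23
tcp_pos: [0.5197, 0.1082, 0.3205]
orientation: [-179.8, 0.0, 95.8]
wrist_force: [0.1, 0.1, -0.5]
opening: 0.0352
grasp_force: 0.0
t: 16.4
tcp_pos: [0.5197, 0.1082, 0.3206]
orientation: [-179.8, 0.1, 88.5]
wrist_force: [-0.1, 0.8, 0.3]
opening: 0.0347
grasp_force: 0.0
turn -0.002 rad (q6 103), then shift [  0.5 -26.7  65.6] yaw now 88.5 pos [0.5197 0.1082 0.3206]
```

```bash
python3 -m handwheel '[0.5,-13,0,0,35, 0,-13.7,0,0,35, 0,0,0,0,35, 0,0,18,0,35, 0,0,18,0,35, 0,0,14,0,35, 0,0,9,0,35, 0,0,5,0,35, 0,0,1,0,35, 0,0,0,0,35]' && python3 -c "
from h import *
go(.4931,.1094,.2550,88.6)"
```

```text
t: 17.23
tcp_pos: [0.4941, 0.1096, 0.2575]
orientation: [-180.0, 0.0, 88.7]
wrist_force: [-0.4, -0.0, -0.9]
opening: 0.0349
grasp_force: 0.0
turn 0.001 rad (q6 104), then shift [-0.2 -1.   2.5] yaw now 88.7 pos [0.4941 0.1096 0.2575]
```

```bash
python3 -m handwheel '[0,-1,1,0,30, 0,0,0,0,20, 0,0,0,0,10, 0,0,0,0,5, 0,0,0,0,5, 0,0,0,0,5]' && python3 -m handwheel '[0,0,-5,0,5, 0,0,-12,0,5, 0,0,-20,0,5, 0,0,-20,0,5, 0,0,-20,0,5, 0,0,-15,0,5, 0,0,-8,0,5, 0,0,0,0,5, 0,0,0,0,5]' && python3 -c "
from h import *
go(.6055,.1647,.355,88.6)"
```

```text
t: 17.73
tcp_pos: [0.4931, 0.1097, 0.2573]
orientation: [179.9, -0.0, 88.6]
wrist_force: [-1.5, 0.1, 3.3]
opening: 0.0082
grasp_force: 58.9
t: 18.48
tcp_pos: [0.4929, 0.1095, 0.3565]
orientation: [180.0, 0.0, 88.6]
wrist_force: [-0.0, -0.2, -1.9]
opening: 0.0085
grasp_force: 58.7
turn 0.000 rad (q6 104), then shift [ 57.9 111.2   1.5] yaw now 88.6 pos [0.4929 0.1095 0.3565]
```

```bash
python3 -m handwheel '[4,8,0,0,5, 8,16,0,0,5, 11,21,0,0,5, 11,21,0,0,5, 11,21,0,0,5, 8,16,0,0,5, 5,8,0,0,5, 0,0,0,0,5, 0,0,0,0,5, 0,0,0,0,5]' && python3 -c "
from h import *
go(.6055,.1647,.355,88.6)
for n in('top','scene'):
    im,d,P=pts(n);np.savez('pics/c_%s.npz'%n,im=im,P=P)
save(cv2.resize(im[180:330,220:380],None,fx=4,fy=4,interpolation=2),'s7.png')"
```

```text
t: 19.32
tcp_pos: [0.6047, 0.1647, 0.3555]
orientation: [-179.8, 0.1, 88.6]
wrist_force: [-0.2, -0.9, -2.3]
opening: 0.0083
grasp_force: 58.7
turn 0.000 rad (q6 107), then shift [0.  0.8 0.5] yaw now 88.6 pos [0.6047 0.1647 0.3555]
```

View pics/s7.png

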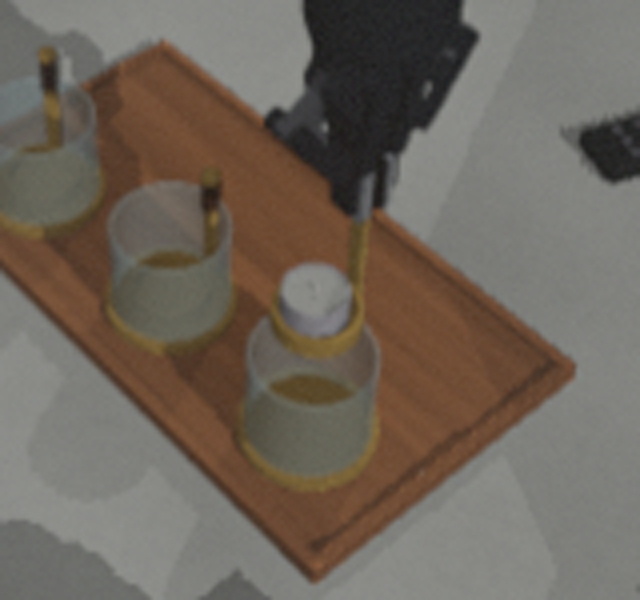

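The loaded carrier hangs level above lantern 1, crop (318,315). I lower it in.

```bash
python3 -m handwheel '[0,0.8,8,0,5, 0,0,14,0,5, 0,0,16,0,5, 0,0,16,0,5, 0,0,14,0,5, 0,0,10,0,5, 0,0,5,0,5, 0,0,2,0,5, 0,0,2,0,5, 0,0,0,0,5, 0,0,0,0,5]' && python3 -c "
from h import *
go(.6055,.1647,.2645,88.6)
print(status.get_obs()['wrist_force'],status.get_obs()['moment'])"
```

```text
t: 20.33
tcp_pos: [0.6064, 0.1649, 0.2705]
orientation: [179.9, -0.0, 88.6]
wrist_force: [0.4, -0.6, -1.3]
opening: 0.0083
grasp_force: 58.7
turn 0.000 rad (q6 107), then shift [-0.3 -0.9  6. ] yaw now 88.6 pos [0.6064 0.1649 0.2705]
[ 0.41039444 -0.55643618 -1.31258012] [-0.02099937  0.03931395 -0.01285082]
```

```bash
python3 -m handwheel '[0,0,2,0,5, 0,0,2,0,5, 0,0,1,0,5, 0,0,0,0,5, 0,0,0,0,5]' && python3 -m handwheel '[0,0,1,0,5, 0,0,0,0,5, 0,0,0,0,5]'
```

```text
t: 20.75
tcp_pos: [0.6061, 0.165, 0.2653]
orientation: [180.0, -0.0, 88.6]
wrist_force: [-1.4, -0.6, 2.8]
opening: 0.0082
grasp_force: 59.2
t: 21.0
tcp_pos: [0.606, 0.1649, 0.2653]
orientation: [179.9, -0.0, 88.6]
wrist_force: [-4.0, 0.1, 8.6]
opening: 0.0083
grasp_force: 59.9
```

```bash
python3 -m handwheel '[0,0,-0.5,0,12, 0,0,0,0,25, 0,0,0,0,35, 0,0,-10,0,35, 0,0,-30,0,35, 0,0,-35,0,35, 0,0,0,0,35]' && python3 -m handwheel '[0,0,0,-0.12,50, 0,0,0,-0.12,50, 0,0,0,-0.12,50, 0,0,0,-0.12,50, 0,0,0,-0.12,50, 0,0,0,-0.12,50, 0,0,0,-0.12,50, 0,0,0,-0.12,50, 0,0,0,-0.12,50, 0,0,0,-0.12,50, 0,0,0,-0.12,50, 0,0,0,-0.043,50]' && python3 -c "
from h import *
go(.6005,.0432,.262,166.7)
for n in('top','scene'):
    im,d,P=pts(n)
    print(n,[near(P,*c,.035,.094,.125).mean(0).round(4) for c in((.606,.165),(.6,.043),(.605,-.109))])
    q=near(P,.633,.164,.021,.035,.06);print(len(q),q.mean(0).round(4))
    for c in((.385,.289),(.554,-.323)):
        q=near(P,*c,.07,.014,.034);q=q[q[:,2]>np.percentile(q[:,2],60)-.004] if len(q)>9 else q
        if len(q):print(n,len(q),cv2.minEnclosingCircle((q[:,:2]*1000).astype(np.float32)))
"
```

```text
t: 21.58
tcp_pos: [0.6082, 0.1654, 0.3466]
orientation: [179.4, -0.2, 88.6]
wrist_force: [0.7, 0.7, 0.1]
opening: 0.0351
grasp_force: 0.0
t: 22.58
tcp_pos: [0.6062, 0.1649, 0.3396]
orientation: [180.0, 0.0, 167.0]
wrist_force: [-0.2, -0.1, 0.0]
opening: 0.0499
grasp_force: 0.0
turn 0.005 rad (q6 28), then shift [ -22.4 -119.8   77.6] yaw now 167.0 pos [0.6062 0.1649 0.3396]
top [array([0.6022, 0.1608, 0.1091]), array([0.5992, 0.0425, 0.1138]), array([ 0.604 , -0.1097,  0.1135])]
1 [0.6167 0.164  0.0392]
top 135 ((554.1993408203125, -324.171630859375), 19.37042808532715)
scene [array([0.6088, 0.1677, 0.107 ]), array([0.6027, 0.045 , 0.107 ]), array([ 0.6062, -0.1075,  0.1062])]
111 [0.6301 0.1605 0.0411]
scene 158 ((383.7207946777344, 290.89373779296875), 20.436359405517578)
scene 87 ((553.32177734375, -321.15185546875), 21.824016571044922)
```

```bash
python3 -m handwheel '[-2,-12,0,0,50, -4,-22,0,0,50, -5.4,-26,0,0,50, -5,-26,0,0,50, -4,-22,0,0,50, -2,-11.8,8,0,50, 0,0,15,0,50, 0,0,15,0,40, 0,0,13,0,30, 0,0,8,0,30, 0,0,0,0,30, 0,0,0,0,30]' && python3 -c "
from h import *
go(.6005,.0432,.262,166.7)"
```

```text
t: 23.68
tcp_pos: [0.6002, 0.0431, 0.2798]
orientation: [-180.0, -0.1, 166.7]
wrist_force: [0.0, -0.3, 0.8]
opening: 0.03
grasp_force: 0.0
turn 0.000 rad (q6 17), then shift [-0.3  0.1 17.8] yaw now 166.7 pos [0.6002 0.0431 0.2798]
```

Lower, squeeze tangentially, open, turn 90°.

```bash
python3 -m handwheel '[0,0,8,0,30, 0,0,6,0,30, 0,0,3,0,30, 0,0,0,0,30, 0,0,0,0,18, 0,0,0,0,12, 0,0,0,0,8, 0,0,0,0,5, 0,0,0,0,5, 0,0,0,0,5]' && python3 -m handwheel '[0,0,0,0,20, 0,0,-1,0,35, 0,0,0,0,35, 0,0,0,0.12,35, 0,0,0,0.12,35, 0,0,0,0.12,35, 0,0,0,0.12,35, 0,0,0,0.12,35, 0,0,0,0.12,35, 0,0,0,0.12,35, 0,0,0,0.12,35]' && python3 -m handwheel '[0,0,0,0.12,35, 0,0,0,0.12,35, 0,0,0,0.12,35, 0,0,0,0.12,35, 0,0,0,0.131,35]'; python3 -m handwheel '[0,0,0,0.12,35, 0,0,0,0.12,35, 0,0,0,0.12,35, 0,0,0,0.12,35, 0,0,0,0.12,35, 0,0,0,0.011,35]' && python3 -m handwheel '[0,0,0,0,25, 0,0,0,0,15, 0,0,0,0,8, 0,0,0,0,5, 0,0,0,0,5, 0,0,0,0,5]'
```

```text
t: 24.52
tcp_pos: [0.6005, 0.0432, 0.2636]
orientation: [180.0, 0.0, 166.7]
wrist_force: [-0.6, 0.5, 1.9]
opening: 0.008
grasp_force: 58.7
t: 25.43
tcp_pos: [0.6004, 0.0431, 0.2641]
orientation: [-180.0, 0.0, 111.4]
wrist_force: [-0.1, -0.5, 0.4]
opening: 0.0352
grasp_force: 0.0
t: 25.93
tcp_pos: [0.6004, 0.0431, 0.2641]
orientation: [-180.0, 0.0, 76.6]
wrist_force: [0.3, -0.1, 0.7]
opening: 0.0351
grasp_force: 0.0
t: 26.43
tcp_pos: [0.6005, 0.0431, 0.2643]
orientation: [180.0, -0.0, 76.7]
wrist_force: [0.3, 0.3, 0.6]
opening: 0.0083
grasp_force: 58.7refused, turn out of range in row 5
```

```bash
python3 -m handwheel '[0,0,-6,0,5, 0,0,-15,0,5, 0,0,-25,0,5, 0,0,-25,0,5, 0,0,-17,0,5, 0,0,-8,0,5, 0,0,0,0,5, 0,0,0,0,5]' && python3 -c "
from h import *
go(.4938,.0514,.266,76.7)"
```

```text
t: 27.1
tcp_pos: [0.6002, 0.0431, 0.3599]
orientation: [-180.0, 0.0, 76.7]
wrist_force: [-0.4, -0.3, -1.3]
opening: 0.0077
grasp_force: 58.6
turn 0.000 rad (q6 107), then shift [ -16.4 -105.4   93.9] yaw now 76.7 pos [0.6002 0.0431 0.3599]
```

```bash
python3 -m handwheel '[-2,-12,0,0,5, -3.4,-22,0,0,5, -4,-26,0,0,5, -4,-25,0,0,5, -2,-14,0,0,5, -1,-6.4,8,0,5, 0,0,18,0,5, 0,0,22,0,5, 0,0,20,0,5, 0,0,14,0,5, 0,0,8,0,5, 0,0,4,0,5]' && python3 -m handwheel '[0,0,0,0,5, 0,0,0,0,5]' && python3 -c "
from h import *
go(.4938,.0514,.2563,76.7)"
```

```text
t: 28.1
tcp_pos: [0.4926, 0.0513, 0.2637]
orientation: [-179.7, 0.1, 76.7]
wrist_force: [-0.3, -0.4, -1.2]
opening: 0.0085
grasp_force: 58.7
t: 28.27
tcp_pos: [0.4941, 0.0514, 0.2662]
orientation: [-180.0, 0.0, 76.7]
wrist_force: [-0.6, -0.5, -1.2]
opening: 0.0084
grasp_force: 58.7
turn 0.000 rad (q6 109), then shift [-0.1 -0.3  9.9] yaw now 76.7 pos [0.4941 0.0514 0.2662]
```

```bash
python3 -m handwheel '[0,0,4,0,5, 0,0,3,0,5, 0,0,2,0,5, 0,0,1,0,5, 0,0,0,0,5, 0,0,0,0,5]' && python3 -m handwheel '[0,0,0,0,12, 0,0,0,0,20, 0,0,0,0,35, 0,0,0,0,35]' && python3 -m handwheel '[0,0,-20,0,40, 0,0,-35,0,40, 0,0,-40,0,50, 0,0,-20,0,60, 0,0,0,0,60, 0,0,0,0,60]' && python3 - <<'E'
from h import *
for n in("top","scene"):
    im,d,P=pts(n)
    for c in((.385,.289),(.554,-.323)):
        q=near(P,*c,.07,.014,.034);q=q[q[:,2]>np.percentile(q[:,2],60)-.004] if len(q)>9 else q
        if len(q):print(n,len(q),cv2.minEnclosingCircle((q[:,:2]*1000).astype(np.float32)))
q=near(P,.4938,.0514,.03,.06,.12);print("strap",len(q),q.mean(0),q.max(0))
go(.3843,.2887,.1895,76.7)
E
```

```text
t: 28.77
tcp_pos: [0.4941, 0.0514, 0.2563]
orientation: [180.0, -0.0, 76.7]
wrist_force: [-0.5, -0.1, -0.6]
opening: 0.0085
grasp_force: 58.8
t: 29.1
tcp_pos: [0.4941, 0.0514, 0.2563]
orientation: [180.0, -0.0, 76.7]
wrist_force: [-1.1, 0.0, 0.3]
opening: 0.0353
grasp_force: 0.0
t: 29.6
tcp_pos: [0.4946, 0.0515, 0.3726]
orientation: [179.8, -0.1, 76.7]
wrist_force: [-0.2, -0.4, 0.1]
opening: 0.0604
grasp_force: 0.0
top 148 ((384.3514709472656, 287.7532043457031), 19.09359359741211)
top 133 ((554.0130004882812, -324.1766357421875), 19.460525512695312)
scene 158 ((383.8814392089844, 291.4952697753906), 21.616085052490234)
scene 88 ((555.8485107421875, -323.6009521484375), 21.1180419921875)
strap 63 [0.49578462 0.05358405 0.08822957] [0.50218056 0.05805547 0.10905467]
turn 0.000 rad (q6 109), then shift [ 205.9 -160.9  180.7] yaw now 76.7 pos [0.4935 0.0513 0.3702]
```

```bash
python3 -m handwheel '[12,-9,0,0,60, 22,-17,0,0,60, 26,-20,0,0,60, 26,-20,0,0,60, 26,-20,0,0,60, 26,-20,10,0,60, 26,-20,15,0,60, 22,-18,15,0,60, 14,-12,20,0,60, 6,-5,20,0,60, 0,0,25,0,60, 0,0,20,0,60]' && python3 -m handwheel '[0,0,5,0,60, 0,0,0,0,60, 0,0,0,0,60]' && python3 -c "
from h import *
go(.3842,.2893,.1897,76.7)"
```

```text
t: 30.7
tcp_pos: [0.383, 0.2888, 0.2431]
orientation: [-179.8, 0.2, 76.8]
wrist_force: [0.9, -0.5, 0.1]
opening: 0.0602
grasp_force: 0.0
t: 30.95
tcp_pos: [0.3845, 0.2886, 0.2408]
orientation: [-179.9, 0.1, 76.7]
wrist_force: [1.0, 0.0, 0.2]
opening: 0.0601
grasp_force: 0.0
turn -0.000 rad (q6 140), then shift [ 0.6 -0.5 51.1] yaw now 76.7 pos [0.3845 0.2886 0.2408]
```

```bash
python3 -m handwheel '[0.6,0,18,0,60, 0,0,15,0,60, 0,0,10,0,60, 0,0,6,0,60, 0,0,2,0,60, 0,0,0,0,60, 0,0,0,0,50, 0,0,0,0,42, 0,0,0,0,35, 0,0,0,0,35, 0,0,0,0,35]' && python3 -m handwheel '[0,0,0,0,42, 0,0,0,0,55, 0,0,0,0,55, 0,0,0,-0.12,55, 0,0,0,-0.12,55, 0,0,0,-0.12,55, 0,0,0,-0.12,55, 0,0,0,-0.12,55, 0,0,0,-0.12,55, 0,0,0,-0.12,55, 0,0,0,-0.12,55]' && python3 -m handwheel '[0,0,0,-0.12,55, 0,0,0,-0.12,55, 0,0,0,-0.12,55, 0,0,0,-0.12,55, 0,0,0,-0.12,55, 0,0,0,-0.011,55]' && python3 -c "
from h import *
go(.3842,.2893,.1897,166.7)"
```

```text
t: 31.87
tcp_pos: [0.3852, 0.2898, 0.1913]
orientation: [179.9, -0.1, 76.7]
wrist_force: [-1.0, -0.2, 5.1]
opening: 0.0359
grasp_force: 33.6
t: 32.78
tcp_pos: [0.3848, 0.2895, 0.1901]
orientation: [-180.0, -0.0, 132.1]
wrist_force: [-0.5, -0.1, 0.1]
opening: 0.055
grasp_force: 0.0
t: 33.28
tcp_pos: [0.3848, 0.2895, 0.1901]
orientation: [-180.0, -0.0, 166.9]
wrist_force: [-0.4, -0.0, -0.0]
opening: 0.0549
grasp_force: 0.0
turn 0.003 rad (q6 50), then shift [ 0.6 -0.3  0.4] yaw now 166.9 pos [0.3848 0.2895 0.1901]
```

Grip the tealight, lift and look at the position over the carrier.

```bash
python3 -m handwheel '[0,0,0,0,45, 0,0,0,0,40, 0,0,0,0,33, 0,0,0,0,33, 0,0,0,0,33]' && python3 -m handwheel '[0,0,-10,0,33, 0,0,-25,0,33, 0,0,-35,0,33, 0,0,-30,0,33, 0,0,-10,0,33, 0,0,0,0,33, 0,0,0,0,33]' && python3 -c "
from h import *
go(.5213,.0450,.30,166.7)"
```

```text
t: 33.7
tcp_pos: [0.3848, 0.2895, 0.1907]
orientation: [180.0, 0.0, 166.6]
wrist_force: [-1.6, -1.3, 5.0]
opening: 0.0343
grasp_force: 59.2
t: 34.28
tcp_pos: [0.3849, 0.2895, 0.3005]
orientation: [179.9, 0.1, 166.7]
wrist_force: [-0.7, -0.4, -0.3]
opening: 0.0344
grasp_force: 59.8
turn -0.001 rad (q6 50), then shift [-189.  -206.6    0.5] yaw now 166.7 pos [0.3849 0.2895 0.3005]
```

```bash
python3 -m handwheel '[-8,-9,-8,0,33, -16,-18,0,0,33, -22,-24,0,0,33, -24,-26,0,0,33, -24,-26,0,0,33, -24,-26,0,0,33, -24,-26,0,0,33, -20,-22,0,0,33, -15,-17,0,0,33, -9,-9,0,0,33, -3,-3.6,0,0,33, 0,0,0,0,33]' && python3 -m handwheel '[0,0,10,0,33, 0,0,20,0,33, 0,0,20,0,33, 0,0,15,0,33, 0,0,8,0,33, 0,0,0,0,33, 0,0,0,0,33]' && python3 -c "
from h import *
go(.5213,.0450,.2075,166.7)"
```

```text
t: 35.28
tcp_pos: [0.5212, 0.0442, 0.3073]
orientation: [-180.0, -0.1, 166.6]
wrist_force: [-0.4, 0.3, 0.3]
opening: 0.0346
grasp_force: 59.8
t: 35.87
tcp_pos: [0.5207, 0.0458, 0.2349]
orientation: [-180.0, -0.1, 166.8]
wrist_force: [0.1, 0.2, 0.9]
opening: 0.0346
grasp_force: 59.8
turn 0.002 rad (q6 18), then shift [-0.7 -0.7 27.4] yaw now 166.8 pos [0.5207 0.0458 0.2349]
```

```bash
python3 -m handwheel '[-0.6,-0.6,9,0,33, 0,0,7,0,33, 0,0,4,0,33, 0,0,0,0,33, 0,0,0,0,33]' && python3 -m handwheel '[0,0,3,0,33, 0,0,3,0,33, 0,0,1,0,33, 0,0,0,0,33, 0,0,0,0,33]' && python3 -c "
from h import *
go(.5213,.0450,.2075,166.7)"
```

```text
t: 36.28
tcp_pos: [0.5216, 0.0442, 0.215]
orientation: [-180.0, -0.0, 166.7]
wrist_force: [-0.4, 0.0, -1.1]
opening: 0.0344
grasp_force: 59.8
t: 36.7
tcp_pos: [0.5218, 0.0442, 0.2082]
orientation: [-180.0, -0.0, 166.7]
wrist_force: [0.7, 0.4, -0.4]
opening: 0.0344
grasp_force: 59.8
turn 0.000 rad (q6 18), then shift [0.6 0.6 0.7] yaw now 166.7 pos [0.5218 0.0442 0.2082]
```

```bash
python3 -m handwheel '[0.6,0.6,0.5,0,33, 0,0,0,0,33, 0,0,0,0,36, 0,0,0,0,39, 0,0,0,0,43, 0,0,0,0,50, 0,0,0,0,50]' && python3 -m handwheel '[0,0,-15,0,55, 0,0,-25,0,55, 0,0,-35,0,55, 0,0,-40,0,55, 0,0,0,0,55, 0,0,0,0,55]'; python3 - <<'E'
from h import *
im,d,P=pts('scene');save(cv2.resize(im[150:290,210:390],None,fx=4,fy=4,interpolation=2),'s8.png')
q=near(P,.5213,.045,.02,.028,.05);print(len(q),q.mean(0),q.min(0),q.max(0))
A=np.c_[q[:,:2]-[.5213,.045],np.ones(len(q))];h=q[:,2]>q[:,2].max()-.006;print(np.linalg.lstsq(A[h],q[h,2],rcond=None)[0])
q=near(P,.4941,.0514,.03,.06,.12);print("strap",len(q),q.mean(0),q.max(0))
go(.4941,.0514,.2575,76.7)
E
```

```text
t: 37.28
tcp_pos: [0.5214, 0.045, 0.2078]
orientation: [180.0, 0.0, 166.7]
wrist_force: [-0.2, -1.1, -0.2]
opening: 0.05
grasp_force: 0.0
t: 37.78
tcp_pos: [0.5226, 0.0451, 0.3254]
orientation: [179.9, 0.4, 166.7]
wrist_force: [0.6, -0.1, -0.3]
opening: 0.0549
grasp_force: 0.0
144 [0.52239373 0.04623861 0.03407338] [0.50237524 0.02713177 0.02800042] [0.54071187 0.06445126 0.03971477]
[ 0.01174391 -0.00810741  0.03526297]
strap 62 [0.49579839 0.05359765 0.08865829] [0.50070229 0.05829854 0.10841633]
turn -1.570 rad (q6 18), then shift [ 0.1 28.3 66. ] yaw now 166.7 pos [0.5216 0.045  0.3235]
```

View pics/s8.png

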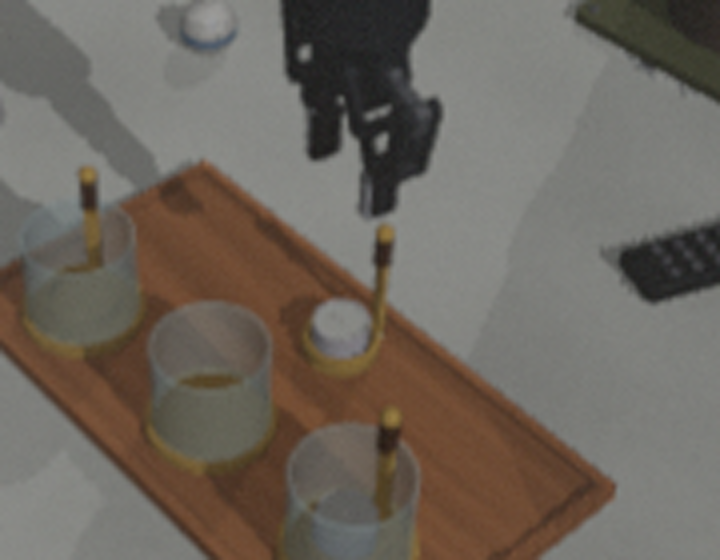

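Tealight 2 is seated in carrier 2, crop (340,330), and lantern 1 is complete. I regrip carrier 2.

```bash
python3 -m handwheel '[0,0,0,0.12,40, 0,0,0,0.12,35, 0,0,0,0.12,35, 0,0,0,0.12,35, 0,0,0,0.12,35, 0,0,0,0.12,35, 0,0,0,0.12,35, 0,0,0,0.12,35, 0,0,0,0.12,35, 0,0,0,0.12,35, 0,0,0,0.12,35, 0,0,0,0.12,35]' && python3 -m handwheel '[0,0,0,0.12,35, 0,0,0,0.011,35, 0,-14,0,0,35, 0,-14,0,0,35, 0,0,0,0,35]' && python3 -c "
from h import *
go(.4941,.0514,.2573,76.7)"
```

```text
t: 38.83
tcp_pos: [0.5204, 0.0449, 0.3205]
orientation: [-179.8, 0.0, 83.9]
wrist_force: [-0.0, -0.4, -0.7]
opening: 0.0349
grasp_force: 0.0
t: 39.25
tcp_pos: [0.4912, 0.0516, 0.321]
orientation: [-179.7, 0.1, 76.9]
wrist_force: [-1.2, -0.3, 0.7]
opening: 0.0353
grasp_force: 0.0
turn 0.003 rad (q6 109), then shift [ 0.5  2.8 63.7] yaw now 76.9 pos [0.4912 0.0516 0.321 ]
```

```bash
python3 -m handwheel '[0,0.5,18,0,35, 0,0,18,0,35, 0,0,14,0,35, 0,0,8,0,35, 0,0,4,0,35, 0,0,0,0,35, 0,0,0,0,35]' && python3 -m handwheel '[0,0,1,0,30, 0,0,0,0,20, 0,0,0,0,10, 0,0,0,0,5, 0,0,0,0,5, 0,0,0,0,5]' && python3 -m handwheel '[0,0,-5,0,5, 0,0,-12,0,5, 0,0,-20,0,5, 0,0,-20,0,5, 0,0,-20,0,5, 0,0,-15,0,5, 0,0,-8,0,5, 0,0,0,0,5, 0,0,0,0,5]' && python3 -c "
from h import *
go(.6008,.0431,.355,76.7)"
```

```text
t: 39.83
tcp_pos: [0.4949, 0.0513, 0.2608]
orientation: [180.0, -0.0, 76.7]
wrist_force: [-0.3, -0.0, -0.1]
opening: 0.0348
grasp_force: 0.0
t: 40.33
tcp_pos: [0.4946, 0.0514, 0.2601]
orientation: [180.0, -0.0, 76.7]
wrist_force: [-0.6, 1.3, 2.7]
opening: 0.0083
grasp_force: 59.3
t: 41.08
tcp_pos: [0.4945, 0.0513, 0.3596]
orientation: [180.0, -0.0, 76.7]
wrist_force: [-0.3, 0.1, -1.3]
opening: 0.0082
grasp_force: 58.9
turn 0.000 rad (q6 109), then shift [ 16.5 105.3   4.6] yaw now 76.7 pos [0.4945 0.0513 0.3596]
```

```bash
python3 -m handwheel '[1,8,0,0,5, 2.5,16,0,0,5, 3.5,21,0,0,5, 3.5,21,0,0,5, 3,18,0,0,5, 2,13,0,0,5, 1,9,0,0,5, 0,0,0,0,5, 0,0,0,0,5, 0,0,0,0,5]' && python3 -c "
from h import *
go(.6013,.043,.275,76.7)"
```

```text
t: 41.92
tcp_pos: [0.6007, 0.043, 0.359]
orientation: [-179.9, 0.0, 76.7]
wrist_force: [-0.8, 0.0, -0.2]
opening: 0.0081
grasp_force: 58.9
turn 0.000 rad (q6 107), then shift [ 0.2  0.6 84. ] yaw now 76.7 pos [0.6007 0.043  0.359 ]
```

```bash
python3 -m handwheel '[0,0.6,8,0,5, 0,0,14,0,5, 0,0,16,0,5, 0,0,16,0,5, 0,0,14,0,5, 0,0,10,0,5, 0,0,5,0,5, 0,0,2,0,5, 0,0,0,0,5, 0,0,0,0,5]' && python3 -m handwheel '[0,0,2,0,5, 0,0,1.5,0,5, 0,0,1,0,5, 0,0,0,0,5, 0,0,0,0,5]'
```

```text
t: 42.75
tcp_pos: [0.6024, 0.0429, 0.2754]
orientation: [179.9, -0.0, 76.7]
wrist_force: [0.3, -0.0, -0.7]
opening: 0.0081
grasp_force: 58.8
t: 43.17
tcp_pos: [0.6021, 0.0429, 0.2702]
orientation: [-180.0, -0.0, 76.7]
wrist_force: [-0.7, -0.3, -1.7]
opening: 0.0078
grasp_force: 58.9
```

```bash
python3 -m handwheel '[0,0,1.5,0,5, 0,0,1,0,5, 0,0,0,0,5, 0,0,0,0,5]'
```

```text
t: 43.5
tcp_pos: [0.602, 0.0429, 0.2681]
orientation: [180.0, -0.0, 76.7]
wrist_force: [-2.5, 0.2, 3.7]
opening: 0.0078
grasp_force: 59.3
```

```bash
python3 -m handwheel '[0,0,-0.5,0,12, 0,0,0,0,25, 0,0,0,0,35, 0,0,-10,0,35, 0,0,-30,0,35, 0,0,-35,0,35, 0,0,0,0,35]' && python3 -m handwheel '[0,0,0,0.12,50, 0,0,0,0.12,50, 0,0,0,0.12,50, 0,0,0,0.12,50, 0,0,0,0.12,50, 0,0,0,0.12,50, 0,0,0,0.043,50, 0,0,0,0,50]' && python3 -c "
from h import *
go(.6046,-.1093,.262,33.1)
for n in('top','scene'):
    im,d,P=pts(n)
    print(n,[near(P,*c,.035,.094,.125).mean(0).round(4) for c in((.606,.165),(.602,.043),(.605,-.109))])
    q=near(P,.629,.037,.021,.035,.06);print(len(q),q.mean(0).round(4))
    for c in((.554,-.323),):
        q=near(P,*c,.07,.014,.034);q=q[q[:,2]>np.percentile(q[:,2],60)-.004] if len(q)>9 else q
        if len(q):print(n,len(q),cv2.minEnclosingCircle((q[:,:2]*1000).astype(np.float32)))
"
```

```text
t: 44.08
tcp_pos: [0.6043, 0.043, 0.3506]
orientation: [179.4, -0.2, 76.7]
wrist_force: [1.3, 0.1, 0.8]
opening: 0.0347
grasp_force: 0.0
t: 44.75
tcp_pos: [0.6022, 0.0429, 0.3438]
orientation: [180.0, -0.0, 33.0]
wrist_force: [0.2, 0.2, 0.0]
opening: 0.05
grasp_force: 0.0
turn -0.003 rad (q6 151), then shift [-81.1 128.7  81.8] yaw now 33.0 pos [0.6022 0.0429 0.3438]
top [array([0.6052, 0.1642, 0.1117]), array([nan, nan, nan]), array([ 0.6039, -0.1096,  0.1122])]
0 [nan nan nan]
top 138 ((554.358154296875, -324.4627380371094), 19.432016372680664)
scene [array([0.6085, 0.1674, 0.1065]), array([0.6033, 0.0448, 0.1069]), array([ 0.6066, -0.107 ,  0.1061])]
71 [0.623  0.03   0.0427]
scene 87 ((554.28125, -320.92633056640625), 20.41068458557129)<string>:6: RuntimeWarning: Mean of empty slice.
  ret = um.true_divide(
<string>:7: RuntimeWarning: Mean of empty slice.
```

```bash
python3 -m handwheel '[-7,11,0,0,50, -14,22,0,0,50, -18,29,0,0,50, -18,29,0,0,50, -14,22,0,0,50, -7,11,0,0,50, -3,4.7,10,0,50, 0,0,18,0,50, 0,0,18,0,40, 0,0,14,0,30, 0,0,8,0,30, 0,0,3,0,30]' && python3 -m handwheel '[0,0,0,0,30, 0,0,0,0,30]' && python3 -c "
from h import *
go(.6046,-.1093,.263,33.1)"
```

```text
t: 45.85
tcp_pos: [0.6034, -0.1083, 0.2701]
orientation: [-179.8, 0.1, 33.1]
wrist_force: [1.1, 0.2, 0.1]
opening: 0.0296
grasp_force: 0.0
t: 46.02
tcp_pos: [0.6045, -0.1088, 0.2726]
orientation: [180.0, -0.0, 33.0]
wrist_force: [0.9, 0.6, 0.3]
opening: 0.0303
grasp_force: 0.0
turn -0.001 rad (q6 137), then shift [-0.2  0.5  9.6] yaw now 33.0 pos [ 0.6045 -0.1088  0.2726]
```

```bash
python3 -m handwheel '[0,0.5,5,0,30, 0,0,3,0,30, 0,0,1.5,0,30, 0,0,0,0,30, 0,0,0,0,18, 0,0,0,0,12, 0,0,0,0,8, 0,0,0,0,5, 0,0,0,0,5, 0,0,0,0,5]' && python3 -m handwheel '[0,0,0,0,20, 0,0,-1,0,35, 0,0,0,0,35, 0,0,0,-0.12,35, 0,0,0,-0.12,35, 0,0,0,-0.12,35, 0,0,0,-0.12,35, 0,0,0,-0.12,35, 0,0,0,-0.12,35, 0,0,0,-0.12,35, 0,0,0,-0.12,35]' && python3 -m handwheel '[0,0,0,-0.12,35, 0,0,0,-0.12,35, 0,0,0,-0.12,35, 0,0,0,-0.12,35, 0,0,0,-0.12,35, 0,0,0,-0.011,35]' && python3 -m handwheel '[0,0,0,0,25, 0,0,0,0,15, 0,0,0,0,8, 0,0,0,0,5, 0,0,0,0,5, 0,0,0,0,5]'
```

```text
t: 46.85
tcp_pos: [0.6046, -0.1097, 0.263]
orientation: [180.0, -0.0, 33.0]
wrist_force: [-0.4, -1.4, 1.4]
opening: 0.0084
grasp_force: 58.5
t: 47.77
tcp_pos: [0.6045, -0.1095, 0.2636]
orientation: [-180.0, -0.0, 88.3]
wrist_force: [0.4, 0.9, -0.3]
opening: 0.035
grasp_force: 0.0
t: 48.27
tcp_pos: [0.6045, -0.1096, 0.2636]
orientation: [-180.0, -0.0, 123.1]
wrist_force: [0.2, -0.6, -0.1]
opening: 0.0349
grasp_force: 0.0
t: 48.77
tcp_pos: [0.6046, -0.1096, 0.2639]
orientation: [180.0, 0.0, 123.0]
wrist_force: [0.1, 0.2, 0.5]
opening: 0.0082
grasp_force: 58.7
```

```bash
python3 -m handwheel '[0,0,-6,0,5, 0,0,-15,0,5, 0,0,-25,0,5, 0,0,-25,0,5, 0,0,-17,0,5, 0,0,-8,0,5, 0,0,0,0,5, 0,0,0,0,5]' && python3 -c "
from h import *
go(.4975,-.0903,.266,123)"
```

```text
t: 49.43
tcp_pos: [0.6044, -0.1096, 0.3594]
orientation: [-180.0, -0.0, 123.0]
wrist_force: [-0.7, 0.4, -1.6]
opening: 0.0083
grasp_force: 58.6
turn -0.000 rad (q6 47), then shift [ 74.4 -79.1  93.4] yaw now 123.0 pos [ 0.6044 -0.1096  0.3594]
```

```bash
python3 -m handwheel '[8,-9,0,0,5, 15,-16,0,0,5, 18,-19,0,0,5, 17,-18,0,0,5, 11,-12,0,0,5, 5.4,-5,8,0,5, 0,0,18,0,5, 0,0,22,0,5, 0,0,20,0,5, 0,0,14,0,5, 0,0,8,0,5, 0,0,4,0,5]' && python3 -m handwheel '[0,0,0,0,5, 0,0,0,0,5]' && python3 -c "
from h import *
go(.4975,-.0903,.2559,123)"
```

```text
t: 50.43
tcp_pos: [0.4964, -0.09, 0.2632]
orientation: [-179.8, -0.2, 123.0]
wrist_force: [-0.6, -0.2, -0.7]
opening: 0.0082
grasp_force: 58.6
t: 50.6
tcp_pos: [0.4978, -0.0903, 0.2657]
orientation: [-180.0, -0.0, 123.0]
wrist_force: [0.5, -0.4, -1.1]
opening: 0.0085
grasp_force: 58.6
turn -0.000 rad (q6 47), then shift [ 0.2 -0.3  9.8] yaw now 123.0 pos [ 0.4978 -0.0903  0.2657]
```

```bash
python3 -m handwheel '[0,0,4,0,5, 0,0,3,0,5, 0,0,2,0,5, 0,0,1,0,5, 0,0,0,0,5, 0,0,0,0,5]' && python3 -m handwheel '[0,0,0,0,12, 0,0,0,0,20, 0,0,0,0,35, 0,0,0,0,35]' && python3 -m handwheel '[0,0,-20,0,40, 0,0,-35,0,40, 0,0,-40,0,50, 0,0,-20,0,60, 0,0,0,0,60, 0,0,0,0,60]' && python3 - <<'E'
from h import *
for n in("top","scene"):
    im,d,P=pts(n)
    for c in((.554,-.323),):
        q=near(P,*c,.07,.014,.034);q=q[q[:,2]>np.percentile(q[:,2],60)-.004] if len(q)>9 else q
        if len(q):print(n,len(q),cv2.minEnclosingCircle((q[:,:2]*1000).astype(np.float32)))
q=near(P,.4978,-.0903,.03,.06,.12);print("strap",len(q),q.mean(0),q.max(0))
go(.5545,-.3225,.1897,123)
E
```

```text
t: 51.1
tcp_pos: [0.4978, -0.0903, 0.2559]
orientation: [180.0, 0.0, 123.0]
wrist_force: [0.1, 0.4, -1.3]
opening: 0.0081
grasp_force: 58.8
t: 51.43
tcp_pos: [0.4978, -0.0902, 0.2558]
orientation: [180.0, 0.0, 123.0]
wrist_force: [0.3, 1.2, -0.2]
opening: 0.0349
grasp_force: 0.0
t: 51.93
tcp_pos: [0.4983, -0.0904, 0.3721]
orientation: [179.8, 0.1, 123.0]
wrist_force: [-0.6, 0.5, -0.3]
opening: 0.06
grasp_force: 0.0
top 67 ((554.3341674804688, -327.5386657714844), 17.478700637817383)
scene 87 ((554.3717041015625, -322.3049011230469), 20.469825744628906)
strap 56 [ 0.49984154 -0.08841054  0.08592647] [ 0.50335518 -0.08372232  0.10909395]
turn 0.000 rad (q6 47), then shift [-226.   -78.5  180. ] yaw now 123.0 pos [ 0.4972 -0.0902  0.3697]
```

```bash
python3 -m handwheel '[-12,-4,0,0,60, -24,-8.5,0,0,60, -30,-10.5,0,0,60, -32,-11,0,0,60, -32,-11,0,0,60, -32,-11,10,0,60, -28,-10,15,0,60, -20,-7,15,0,60, -12,-4,20,0,60, -4,-1.5,20,0,60, 0,0,25,0,60, 0,0,20,0,60]' && python3 -m handwheel '[0,0,5,0,60, 0,0,0,0,60, 0,0,0,0,60]' && python3 -c "
from h import *
go(.5543,-.3225,.1897,123)"
```

```text
t: 53.03
tcp_pos: [0.5539, -0.3236, 0.2419]
orientation: [-179.9, -0.2, 122.9]
wrist_force: [-0.6, 0.6, -0.6]
opening: 0.0599
grasp_force: 0.0
t: 53.28
tcp_pos: [0.5548, -0.3228, 0.2402]
orientation: [-180.0, -0.1, 123.0]
wrist_force: [-0.2, 0.4, 1.2]
opening: 0.0602
grasp_force: 0.0
turn -0.000 rad (q6 27), then shift [ 0.5 -0.2 50.5] yaw now 123.0 pos [ 0.5548 -0.3228  0.2402]
```

```bash
python3 -m handwheel '[0.5,0,18,0,60, 0,0,15,0,60, 0,0,10,0,60, 0,0,6,0,60, 0,0,2,0,60, 0,0,0,0,60, 0,0,0,0,50, 0,0,0,0,42, 0,0,0,0,35, 0,0,0,0,35, 0,0,0,0,35]' && python3 -m handwheel '[0,0,0,0,42, 0,0,0,0,55, 0,0,0,0,55, 0,0,0,0.12,55, 0,0,0,0.12,55, 0,0,0,0.12,55, 0,0,0,0.12,55, 0,0,0,0.12,55, 0,0,0,0.12,55, 0,0,0,0.12,55, 0,0,0,0.12,55]' && python3 -m handwheel '[0,0,0,0.12,55, 0,0,0,0.12,55, 0,0,0,0.12,55, 0,0,0,0.12,55, 0,0,0,0.12,55, 0,0,0,0.011,55]' && python3 -c "
from h import *
go(.5543,-.3225,.1897,33)"
```

```text
t: 54.2
tcp_pos: [0.5551, -0.3223, 0.191]
orientation: [179.9, 0.1, 123.0]
wrist_force: [-1.6, 1.3, 5.9]
opening: 0.0356
grasp_force: 34.6
t: 55.12
tcp_pos: [0.5546, -0.322, 0.1893]
orientation: [-180.0, -0.0, 67.7]
wrist_force: [0.2, -0.1, 0.7]
opening: 0.055
grasp_force: 0.0
t: 55.62
tcp_pos: [0.5546, -0.322, 0.1893]
orientation: [-180.0, 0.0, 32.9]
wrist_force: [0.8, -0.1, -0.7]
opening: 0.0551
grasp_force: 0.0
turn -0.002 rad (q6 117), then shift [-0.5  0.2 -0.4] yaw now 32.9 pos [ 0.5546 -0.322   0.1893]
```

```bash
python3 -m handwheel '[0,0,-0.5,0,45, 0,0,0,0,40, 0,0,0,0,33, 0,0,0,0,33, 0,0,0,0,33]' && python3 -m handwheel '[0,0,-10,0,33, 0,0,-25,0,33, 0,0,-35,0,33, 0,0,-30,0,33, 0,0,-17,0,33, 0,0,0,0,33, 0,0,0,0,33]' && python3 -c "
from h import *
go(.5213,-.0751,.308,33)"
```

```text
t: 56.03
tcp_pos: [0.5548, -0.3221, 0.1907]
orientation: [180.0, -0.0, 33.0]
wrist_force: [-0.4, 1.0, 3.8]
opening: 0.0346
grasp_force: 59.4
t: 56.62
tcp_pos: [0.5551, -0.3223, 0.3088]
orientation: [179.8, -0.1, 33.0]
wrist_force: [-0.8, 0.3, -0.8]
opening: 0.0346
grasp_force: 59.8
turn 0.000 rad (q6 117), then shift [ 106.3 -225.8    0.8] yaw now 33.0 pos [ 0.5551 -0.3223  0.3088]
```

```bash
python3 -m handwheel '[5,-10,0,0,33, 10,-21,0,0,33, 14,-30,0,0,33, 15,-32,0,0,33, 15,-32,0,0,33, 15,-32,0,0,33, 13,-28,0,0,33, 10,-21,0,0,33, 6,-13,0,0,33, 3.3,-6.8,0,0,33, 0,0,0,0,33, 0,0,0,0,33]' && python3 -m handwheel '[0,0,10,0,33, 0,0,20,0,33, 0,0,20,0,33, 0,0,15,0,33, 0,0,8,0,33, 0,0,0,0,33, 0,0,0,0,33, 0,0,0,0,33]' && python3 -c "
from h import *
go(.5213,-.0751,.2070,33)"
```

```text
t: 57.62
tcp_pos: [0.5205, -0.0746, 0.3063]
orientation: [-180.0, 0.1, 33.0]
wrist_force: [0.4, -0.2, 0.6]
opening: 0.0345
grasp_force: 59.8
t: 58.28
tcp_pos: [0.5215, -0.0753, 0.2348]
orientation: [179.9, -0.1, 32.9]
wrist_force: [0.2, -0.7, -0.2]
opening: 0.0347
grasp_force: 59.8
turn -0.001 rad (q6 139), then shift [-0.  -0.3 27.8] yaw now 32.9 pos [ 0.5215 -0.0753  0.2348]
```

```bash
python3 -m handwheel '[0,0,9,0,33, 0,0,7,0,33, 0,0,4,0,33, 0,0,0,0,33, 0,0,0,0,33]' && python3 -m handwheel '[0,0,3,0,33, 0,0,3,0,33, 0,0,1,0,33, 0,0,0,0,33, 0,0,0,0,33]' && python3 -c "
from h import *
go(.5213,-.0751,.2070,33)"
```

```text
t: 58.7
tcp_pos: [0.5207, -0.0748, 0.2138]
orientation: [-180.0, 0.0, 33.0]
wrist_force: [-0.4, -0.3, -1.3]
opening: 0.0343
grasp_force: 59.8
t: 59.12
tcp_pos: [0.5209, -0.0748, 0.2071]
orientation: [-180.0, 0.0, 33.0]
wrist_force: [-0.3, 0.1, -0.7]
opening: 0.0346
grasp_force: 59.8
turn -0.000 rad (q6 139), then shift [0.2 0.5 0.1] yaw now 33.0 pos [ 0.5209 -0.0748  0.2071]
```

```bash
python3 -m handwheel '[0.2,0.5,0,0,33, 0,0,0,0,33, 0,0,0,0,36, 0,0,0,0,39, 0,0,0,0,43, 0,0,0,0,50, 0,0,0,0,50]' && python3 -m handwheel '[0,0,-15,0,55, 0,0,-25,0,55, 0,0,-35,0,55, 0,0,-40,0,55, 0,0,0,0,55, 0,0,0,0,55]'; python3 - <<'E'
from h import *
im,d,P=pts('scene')
q=near(P,.5213,-.0751,.02,.028,.05);print(len(q),q.mean(0),q.min(0),q.max(0))
A=np.c_[q[:,:2]-[.5213,-.0751],np.ones(len(q))];h=q[:,2]>q[:,2].max()-.006;print(np.linalg.lstsq(A[h],q[h,2],rcond=None)[0])
q=near(P,.4978,-.0903,.03,.06,.12);print("strap",len(q),q.mean(0),q.max(0))
go(.4978,-.0903,.2573,123)
E
```

```text
t: 59.7
tcp_pos: [0.5214, -0.0752, 0.2072]
orientation: [180.0, -0.0, 33.0]
wrist_force: [0.5, -0.5, -0.3]
opening: 0.0499
grasp_force: 0.0
t: 60.2
tcp_pos: [0.5227, -0.0753, 0.325]
orientation: [179.8, -0.3, 33.0]
wrist_force: [0.2, 0.6, -1.3]
opening: 0.0551
grasp_force: 0.0
121 [ 0.52218883 -0.07370708  0.03409233] [ 0.50357679 -0.09360861  0.02897302] [ 0.5405349  -0.05551045  0.04137472]
[-0.01551044  0.01170811  0.03633621]
strap 56 [ 0.49973077 -0.08845561  0.08641321] [ 0.50495065 -0.08442235  0.10795186]
turn 1.571 rad (q6 139), then shift [-0.3 28.2 65.7] yaw now 33.0 pos [ 0.5217 -0.0752  0.323 ]
```

Tealight 3 is seated level: its top plane is at 0.036 m, as with carrier 2. I regrip.

```bash
python3 -m handwheel '[0,0,0,-0.12,40, 0,0,0,-0.12,35, 0,0,0,-0.12,35, 0,0,0,-0.12,35, 0,0,0,-0.12,35, 0,0,0,-0.12,35, 0,0,0,-0.12,35, 0,0,0,-0.12,35, 0,0,0,-0.12,35, 0,0,0,-0.12,35, 0,0,0,-0.12,35, 0,0,0,-0.12,35]' && python3 -m handwheel '[0,0,0,-0.12,35, 0,0,0,-0.011,35, 0,-14,0,0,35, 0,-13,0,0,35, 0,0,0,0,35, 0,0,16,0,35, 0,0,16,0,35, 0,0,14,0,35, 0,0,8,0,35, 0,0,4,0,35, 0,0,0,0,35, 0,0,0,0,35]' && python3 -c "
from h import *
go(.4978,-.0903,.2585,123)"
```

```text
t: 61.25
tcp_pos: [0.5204, -0.075, 0.32]
orientation: [-179.8, -0.1, 115.8]
wrist_force: [0.9, 0.1, -0.4]
opening: 0.0351
grasp_force: 0.0
t: 62.25
tcp_pos: [0.4988, -0.0899, 0.2645]
orientation: [180.0, 0.0, 123.0]
wrist_force: [0.7, -0.4, -1.0]
opening: 0.0352
grasp_force: 0.0
turn -0.000 rad (q6 47), then shift [ 0.3 -1.1  6. ] yaw now 123.0 pos [ 0.4988 -0.0899  0.2645]
```

```bash
python3 -m handwheel '[0,-1,3,0,35, 0,0,2,0,30, 0,0,0,0,30, 0,0,0,0,20, 0,0,0,0,10, 0,0,0,0,5, 0,0,0,0,5, 0,0,0,0,5]' && python3 -m handwheel '[0,0,-5,0,5, 0,0,-12,0,5, 0,0,-20,0,5, 0,0,-20,0,5, 0,0,-20,0,5, 0,0,-15,0,5, 0,0,-8,0,5, 0,0,0,0,5, 0,0,0,0,5]' && python3 -c "
from h import *
go(.6052,-.1091,.355,123)"
```

```text
t: 62.92
tcp_pos: [0.498, -0.0904, 0.2596]
orientation: [180.0, 0.0, 123.0]
wrist_force: [-1.3, -0.1, 4.0]
opening: 0.0076
grasp_force: 59.0
t: 63.67
tcp_pos: [0.4978, -0.0904, 0.3589]
orientation: [180.0, -0.0, 123.0]
wrist_force: [-0.0, -0.0, -0.9]
opening: 0.0081
grasp_force: 58.6
turn 0.000 rad (q6 47), then shift [-74.2  79.8   3.9] yaw now 123.0 pos [ 0.4978 -0.0904  0.3589]
```

```bash
python3 -m handwheel '[-5,5.5,0,0,5, -11,12,0,0,5, -15,16,0,0,5, -15,16,0,0,5, -13,14,0,0,5, -9,10,0,0,5, -6,6,0,0,5, 0,0,0,0,5, 0,0,0,0,5, 0,0,0,0,5]' && python3 -c "
from h import *
go(.6052,-.1091,.275,123)"
```

```text
t: 64.5
tcp_pos: [0.6041, -0.109, 0.3585]
orientation: [-179.9, -0.1, 123.0]
wrist_force: [-1.4, 0.3, -1.1]
opening: 0.0078
grasp_force: 58.6
turn 0.000 rad (q6 47), then shift [-0.7  0.9 83.5] yaw now 123.0 pos [ 0.6041 -0.109   0.3585]
```

```bash
python3 -m handwheel '[-0.5,0.5,8,0,5, 0,0,14,0,5, 0,0,16,0,5, 0,0,16,0,5, 0,0,14,0,5, 0,0,10,0,5, 0,0,5,0,5, 0,0,2,0,5, 0,0,0,0,5, 0,0,0,0,5]' && python3 -m handwheel '[0,0,2,0,5, 0,0,1.5,0,5, 0,0,1,0,5, 0,0,0,0,5, 0,0,0,0,5]' && python3 -m handwheel '[0,0,1.5,0,5, 0,0,1,0,5, 0,0,0,0,5, 0,0,0,0,5]'
```

```text
t: 65.33
tcp_pos: [0.6058, -0.1094, 0.2749]
orientation: [179.9, 0.0, 123.0]
wrist_force: [-0.2, -0.0, -1.6]
opening: 0.008
grasp_force: 58.6
t: 65.75
tcp_pos: [0.6056, -0.1093, 0.2697]
orientation: [180.0, 0.0, 123.0]
wrist_force: [0.2, 1.4, -0.3]
opening: 0.0081
grasp_force: 58.6
t: 66.08
tcp_pos: [0.6056, -0.1094, 0.2676]
orientation: [180.0, 0.0, 123.0]
wrist_force: [-0.6, -0.7, 2.7]
opening: 0.0081
grasp_force: 59.0
```

```bash
python3 -m handwheel '[0,0,0.5,0,5, 0,0,0,0,5, 0,0,0,0,12, 0,0,0,0,25, 0,0,0,0,35, 0,0,-10,0,35, 0,0,-30,0,35, 0,0,-35,0,35, 0,0,-15,0,60, 0,0,0,0,85, 0,0,0,0,85]' && python3 - <<'E'
from h import *
for n in('top','scene'):
    im,d,P=pts(n);np.savez('pics/m_%s.npz'%n,im=im,P=P)
    print(n,[near(P,*c,.035,.094,.125).mean(0).round(4) for c in((.606,.165),(.602,.043),(.605,-.109))])
    q=near(P,.529,-.474,.14,.03,.046);print(n,len(q),cv2.minAreaRect((q[:,:2]*1000).astype(np.float32)),q.mean(0))
    im=im.astype(int);C=P
    m=(im[...,0]-im[...,2]>40)&(C[...,0]>.4)&(C[...,0]<.72)&(abs(C[...,1]-.035)<.25)&(C[...,2]>.005)&(C[...,2]<.03)
    print(m.sum(),cv2.minAreaRect((C[m][:,:2]*1000).astype(np.float32)))
    e=m&(C[...,2]>.01) if 0 else m
    Q=C[e];xs=[]
    for y in np.arange(-.12,.2,.01):   # near edge line
        k=abs(Q[:,1]-y)<.006
        if k.sum()>5: xs.append((y,np.percentile(Q[k,0],2)))
    xs=np.array(xs);print("near edge fit x=a*y+b",np.polyfit(xs[:,0],xs[:,1],1),xs[:,1].round(4)[::6])
print(status.get_obs()['tcp_pos'])
E
```

```text
t: 67.0
tcp_pos: [0.6061, -0.1094, 0.3584]
orientation: [179.9, 0.1, 123.0]
wrist_force: [-0.2, -0.6, 0.4]
opening: 0.0703
grasp_force: 0.0
top [array([0.6051, 0.1636, 0.1118]), array([0.6003, 0.0424, 0.1125]), array([nan, nan, nan])]
top 1010 ((527.3466186523438, -475.1141662597656), (150.8344268798828, 54.050453186035156), 50.51433563232422) [ 0.52678583 -0.47405084  0.03903802]
7523 ((582.97021484375, 66.1514892578125), (341.7608337402344, 219.63743591308594), 88.16227722167969)
near edge fit x=a*y+b [-0.09181528  0.48755042] [0.5738 0.4745 0.4755 0.4772 0.4807]
scene [array([0.6086, 0.1675, 0.1068]), array([0.6033, 0.0451, 0.1075]), array([ 0.6063, -0.1072,  0.106 ])]
scene 447 ((528.2971801757812, -475.42852783203125), (157.3924102783203, 52.83322525024414), 49.47528076171875) [ 0.53267067 -0.46953081  0.03576936]
6504 ((582.5278930664062, 40.88330078125), (400.26947021484375, 221.7300567626953), 88.23160552978516)
near edge fit x=a*y+b [0.02716883 0.47620168] [0.4718 0.4745 0.4764 0.4777 0.4791 0.4805]
[ 0.60515588 -0.10922185  0.35592827]<stdin>:4: RuntimeWarning: Mean of empty slice.
  ret = um.true_divide(
```

```bash
python3 -m handwheel '[0,0,0,0.12,85, 0,0,0,0.12,85, 0,0,0,0.12,85, 0,0,0,0.12,85, 0,0,0,0.12,85, 0,0,0,0.12,85, 0,0,0,0.12,85, 0,0,0,0.12,85, 0,0,0,0.12,85, 0,0,0,0.12,85, 0,0,0,0.075,85, 0,0,0,0,85]' && python3 -c "
from h import *
go(.528,-.4747,.192,50)"
```

```text
t: 68.1
tcp_pos: [0.605, -0.1092, 0.3549]
orientation: [-179.8, 0.1, 49.9]
wrist_force: [-0.3, 0.3, -0.5]
opening: 0.085
grasp_force: 0.0
turn -0.002 rad (q6 120), then shift [-329.5  176.   162.9] yaw now 49.9 pos [ 0.605  -0.1092  0.3549]
```

```bash
python3 -m handwheel '[-13,7,0,0,85, -25,13,0,0,85, -33,17.5,0,0,85, -33,17.5,0,0,85, -33,17.5,0,0,85, -33,17.5,0,0,85, -33,17.5,0,0,85, -33,17.5,10,0,85, -33,17.5,10,0,85, -28,15,15,0,85, -20,11,15,0,85, -12.5,7,15,0,85]' && python3 -m handwheel '[0,0,20,0,85, 0,0,10,0,85, 0,0,0,0,85, 0,0,0,0,85]' && python3 -c "
from h import *
go(.528,-.4747,.192,50)
for n in('top','scene'):
    im,d,P=pts(n)
    q=near(P,.529,-.474,.14,.03,.046);print(n,len(q),cv2.minAreaRect((q[:,:2]*1000).astype(np.float32)))
"
```

```text
t: 69.1
tcp_pos: [0.5259, -0.478, 0.29]
orientation: [-180.0, 0.1, 49.9]
wrist_force: [-0.3, -0.3, 0.2]
opening: 0.0851
grasp_force: 0.0
t: 69.43
tcp_pos: [0.5277, -0.4736, 0.2608]
orientation: [-179.8, -0.0, 50.0]
wrist_force: [-0.6, 0.1, 0.5]
opening: 0.0851
grasp_force: 0.0
turn 0.001 rad (q6 88), then shift [-0.7  1.  68.8] yaw now 50.0 pos [ 0.5277 -0.4736  0.2608]
top 699 ((526.97216796875, -474.8594055175781), (150.39044189453125, 53.6639404296875), 49.985504150390625)
scene 456 ((529.630859375, -473.9067687988281), (155.83938598632812, 53.247798919677734), 49.778446197509766)
```

```bash
python3 -m handwheel '[-0.5,0.5,18,0,85, 0,0,18,0,85, 0,0,14,0,85, 0,0,9,0,85, 0,0,6,0,85, 0,0,3,0,85, 0,0,0,0,85, 0,0,0,0,75, 0,0,0,0,65, 0,0,0,0,55, 0,0,0,0,48, 0,0,0,0,48]' && python3 -m handwheel '[0,0,0,0,48, 0,0,0,0,48]' && python3 -c "
from h import *
go(.528,-.4747,.192,50)"
```

```text
t: 70.53
tcp_pos: [0.5283, -0.4755, 0.1949]
orientation: [179.9, 0.0, 49.9]
wrist_force: [-0.5, 0.9, 4.0]
opening: 0.0505
grasp_force: 63.7
t: 70.7
tcp_pos: [0.5283, -0.4755, 0.1949]
orientation: [179.9, 0.0, 49.9]
wrist_force: [0.5, 0.2, 5.4]
opening: 0.0505
grasp_force: 63.9
turn -0.001 rad (q6 88), then shift [ 0.4 -0.8  2.9] yaw now 49.9 pos [ 0.5283 -0.4755  0.1949]
```

```bash
python3 -m handwheel '[0,0,-8,0,48, 0,0,-20,0,48, 0,0,-28,0,48, 0,0,-24,0,48, 0,0,-10,0,48, 0,0,0,-0.1,48, 0,0,0,-0.12,48, 0,0,0,-0.12,48, 0,0,0,-0.12,48, 0,0,0,-0.12,48, 0,0,0,-0.087,48, 0,0,0,0,48]' && python3 -c "
from h import *
go(.436,.0438,.28,88.2)"
```

```text
t: 71.7
tcp_pos: [0.5277, -0.4749, 0.2827]
orientation: [-179.9, -0.1, 88.2]
wrist_force: [-0.3, 0.7, -1.1]
opening: 0.0501
grasp_force: 63.2
turn 0.001 rad (q6 50), then shift [ 515.6 -107.9    2.7] yaw now 88.2 pos [ 0.5277 -0.4749  0.2827]
```

```bash
python3 -m handwheel '[8,-2,0,0,48, 16,-3.5,0,0,48, 24,-5,0,0,48, 30,-6.3,0,0,48, 33,-7,0,0,48, 33,-7,0,0,48, 33,-7,0,0,48, 33,-7,0,0,48, 33,-7,0,0,48, 33,-7,0,0,48, 33,-7,0,0,48, 33,-7,0,0,48]' && python3 -m handwheel '[33,-7,0,0,48, 33,-7,0,0,48, 33,-7,0,0,48, 30,-6,0,0,48, 23,-4,0,0,48, 14,-3,0,0,48, 7,-2,0,0,48, 0,0,0,0,48, 0,0,0,0,48, 0,0,0,0,48]' && python3 -c "
from h import *
go(.436,.0438,.200,88.2)"
```

```text
t: 72.7
tcp_pos: [0.4649, -0.1291, 0.2836]
orientation: [-180.0, -0.0, 88.0]
wrist_force: [1.0, 0.7, -1.5]
opening: 0.0506
grasp_force: 63.2
t: 73.53
tcp_pos: [0.4357, 0.0424, 0.2837]
orientation: [180.0, 0.0, 88.1]
wrist_force: [0.1, -0.0, -0.2]
opening: 0.0504
grasp_force: 63.2
turn -0.002 rad (q6 97), then shift [ 1.4  0.3 83.7] yaw now 88.1 pos [0.4357 0.0424 0.2837]
```

```bash
python3 -m handwheel '[1.4,0,10,0,48, 0,0,18,0,48, 0,0,20,0,48, 0,0,16,0,48, 0,0,10,0,48, 0,0,6,0,48, 0,0,3,0,48, 0,0,2,0,48, 0,0,0,0,48, 0,0,0,0,48, 0,0,0,0,48]' && python3 -m handwheel '[0,0,1.5,0,48, 0,0,1,0,48, 0,0,0,0,48, 0,0,0,0,48]'
```

```text
t: 74.45
tcp_pos: [0.4362, 0.0444, 0.1993]
orientation: [179.9, -0.0, 88.2]
wrist_force: [-0.3, -0.7, -1.7]
opening: 0.0507
grasp_force: 63.2
t: 74.78
tcp_pos: [0.4357, 0.0445, 0.1962]
orientation: [180.0, -0.0, 88.2]
wrist_force: [0.2, 0.7, -1.3]
opening: 0.0504
grasp_force: 63.2
```

```bash
python3 -m handwheel '[0,0,1,0,48, 0,0,0.5,0,48, 0,0,0,0,48, 0,0,0,0,48]' && python3 -m handwheel '[0,2,0,0,48, 0,2,0,0,48, 0,2,0,0,48, 0,0,0,0,48, 0,0,0,0,48]' && python3 -m handwheel '[0,1,0,0,48, 0,0,0,0,48]' && python3 -m handwheel '[0,1,0,0,48, 0,0,0,0,48]' && python3 -c "
from h import *
print(status.get_obs()['moment'])"
```

```text
t: 75.12
tcp_pos: [0.4358, 0.0445, 0.1949]
orientation: [180.0, -0.0, 88.2]
wrist_force: [-0.4, 1.1, 2.2]
opening: 0.0505
grasp_force: 63.4
t: 75.53
tcp_pos: [0.4415, 0.0443, 0.1948]
orientation: [-180.0, -0.0, 88.2]
wrist_force: [-2.5, 0.6, 5.6]
opening: 0.0506
grasp_force: 63.9
t: 75.7
tcp_pos: [0.4419, 0.0442, 0.1949]
orientation: [-179.9, -0.0, 88.2]
wrist_force: [-4.4, -0.1, 7.6]
opening: 0.0503
grasp_force: 64.2
t: 75.87
tcp_pos: [0.4427, 0.0442, 0.1949]
orientation: [-179.9, -0.0, 88.2]
wrist_force: [-4.2, 0.5, 7.7]
opening: 0.05
grasp_force: 64.1
[-6.92902464e-04  8.00365077e-01 -7.99451084e-03]
```

```bash
python3 -m handwheel '[0,1,-0.5,0,48, 0,0,0,0,48, 0,0,0,0,48]' && python3 -m handwheel '[0,1,0,0,48, 0,0,0,0,48,0,0,0,0,48]' && python3 -m handwheel '[0,1,0,0,48, 0,0,0,0,48,0,0,0,0,48]'  && python3 -m handwheel '[0,1,0,0,48, 0,0,0,0,48,0,0,0,0,48]'
```

```text
t: 76.12
tcp_pos: [0.4451, 0.0442, 0.1951]
orientation: [180.0, 0.0, 88.2]
wrist_force: [0.2, -0.4, -0.8]
opening: 0.0504
grasp_force: 63.2
t: 76.37
tcp_pos: [0.4456, 0.0441, 0.195]
orientation: [-180.0, 0.0, 88.2]
wrist_force: [-1.2, -0.0, -1.4]
opening: 0.0507
grasp_force: 63.2
t: 76.62
tcp_pos: [0.4459, 0.0441, 0.1949]
orientation: [-179.9, 0.0, 88.2]
wrist_force: [-3.6, -0.3, 0.8]
opening: 0.0504
grasp_force: 63.3
t: 76.87
tcp_pos: [0.4463, 0.0441, 0.1949]
orientation: [-179.8, 0.0, 88.2]
wrist_force: [-4.4, -0.2, 3.7]
opening: 0.0508
grasp_force: 63.6
```

```bash
python3 -m handwheel '[0,1,0,0,48, 0,0,0,0,48,0,0,0,0,48]' && python3 -m handwheel '[0,1,0,0,48, 0,0,0,0,48,0,0,0,0,48]' && python3 -c "
from h import *
print(status.get_obs()['moment'])
for n in('top','scene'):
    im,d,P=pts(n)
    q=near(P,.446,.044,.1,.03,.044);q=q[abs(q[:,0]-.446)<.04];print(n,len(q),cv2.minAreaRect((q[:,:2]*1000).astype(np.float32)))
"
```

```text
t: 77.12
tcp_pos: [0.4467, 0.044, 0.195]
orientation: [-179.7, 0.0, 88.2]
wrist_force: [-7.4, -0.1, 5.7]
opening: 0.0506
grasp_force: 63.9
t: 77.37
tcp_pos: [0.4469, 0.044, 0.195]
orientation: [-179.6, -0.0, 88.2]
wrist_force: [-9.7, -0.2, 7.9]
opening: 0.0506
grasp_force: 64.2
[0.10625098 1.84200849 0.34290601]
top 113 ((442.8388671875, -22.540159225463867), (49.086002349853516, 16.59923553466797), 1.9425371885299683)
scene 594 ((447.8980407714844, 45.79595184326172), (152.237060546875, 73.78986358642578), 85.7957763671875)
```

```bash
python3 -m handwheel '[0,-1,0,0,48, 0,-1,0,0,48, 0,0,0,0,53, 0,-0.5,0,0,60, 0,0,0,0,75, 0,0,0,0,85, 0,0,0,0,85]' && python3 -m handwheel '[0,0,-15,0,85, 0,0,-30,0,85, 0,0,-35,0,85, 0,0,-20,0,85, 0,-30,0,0,60, 0,-40,0,0,30, 0,-40,0,0,0, 0,-20,0,0,0, 0,0,0,0,0, 0,0,0,0,0]' && python3 - <<'E'
from h import *
for n in('top','scene'):
    im,d,P=pts(n)
    q=near(P,.446,.044,.1,.031,.045);q=q[abs(q[:,0]-.446)<.035];print(n,len(q),cv2.minAreaRect((q[:,:2]*1000).astype(np.float32)))
    ys=[];
    for y in np.arange(-.02,.11,.01):
        k=q[abs(q[:,1]-y)<.006,0]
        if len(k)>3:ys.append((y,k.max(),k.min()))
    ys=np.array(ys)
    if len(ys)>3:print(np.polyfit(ys[:,0],ys[:,1],1),np.polyfit(ys[:,0],ys[:,2],1),"tray slope should be -(-.0314)")
save(cv2.resize(im[150:340,190:430],None,fx=3.2,fy=3.1,interpolation=2),'s9.png')
E
```

```text
t: 78.05
tcp_pos: [0.4483, 0.0441, 0.1955]
orientation: [179.9, -0.0, 88.2]
wrist_force: [0.1, 0.3, 0.1]
opening: 0.0854
grasp_force: 0.0
t: 78.88
tcp_pos: [0.3168, 0.0483, 0.2955]
orientation: [179.9, -0.0, 88.2]
wrist_force: [1.1, 0.5, -0.2]
opening: 0.0118
grasp_force: 0.0
top 1057 ((445.4020080566406, 44.45112991333008), (151.22691345214844, 52.41686248779297), 88.27833557128906)
[0.03684513 0.46901182] [0.02885927 0.41888207] tray slope should be -(-.0314)
scene 816 ((445.5882873535156, 44.63589096069336), (154.35145568847656, 55.104248046875), 88.37334442138672)
[0.02548514 0.47111762] [0.04161502 0.4174935 ] tray slope should be -(-.0314)
```

View pics/s9.png

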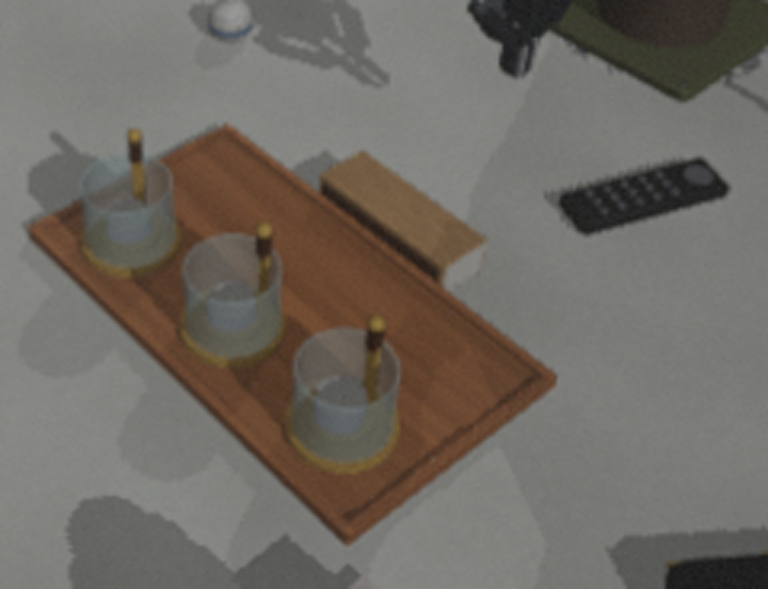

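The matchbox lies at the middle of the near edge, crop (400,215), and every lantern holds a loaded carrier. A gentle push at the box's middle with closed fingers will make sure it is flush.

```bash
python3 -m handwheel '[0,15,20,0,0, 0,25,25,0,0, 0,25,25,0,0, 0,8,25,0,0, 0,0,10,0,0, 0,0,0,0,0, 0,0,0,0,0]' && python3 -c "
from h import *
print(status.get_obs()['wrist_force'])
go(.400,.0458,.190,88.2)"
```

```text
t: 79.57
tcp_pos: [0.3912, 0.0458, 0.1896]
orientation: [-179.9, 0.0, 88.1]
wrist_force: [-0.6, -0.6, 0.3]
opening: 0.0
grasp_force: 0.0
[-0.58372608 -0.59231395  0.29191225]
turn -0.001 rad (q6 99), then shift [ 0.2  8.8 -0.4] yaw now 88.1 pos [0.3912 0.0458 0.1896]
```

```bash
for i in 1; do :; done; python3 -m handwheel '[0,2,0,0,0, 0,2,0,0,0, 0,2,0,0,0, 0,1,0,0,0, 0,0,0,0,0]' && python3 -m handwheel '[0,2,0,0,0, 0,1,0,0,0, 0,0,0,0,0]' && python3 -m handwheel '[0,2,0,0,0, 0,1,0,0,0, 0,0,0,0,0]' && python3 -m handwheel '[0,1,0,0,0, 0,1,0,0,0, 0,0,0,0,0]'
```

```text
t: 79.98
tcp_pos: [0.3979, 0.0458, 0.1909]
orientation: [179.9, -0.0, 88.2]
wrist_force: [0.4, -0.1, 0.4]
opening: -0.0002
grasp_force: 0.0
t: 80.23
tcp_pos: [0.4006, 0.0456, 0.1904]
orientation: [180.0, -0.0, 88.2]
wrist_force: [-0.5, -0.2, -0.2]
opening: 0.0
grasp_force: 0.0
t: 80.48
tcp_pos: [0.4036, 0.0455, 0.1902]
orientation: [180.0, -0.0, 88.2]
wrist_force: [1.0, -0.4, -0.9]
opening: -0.0003
grasp_force: 0.0
t: 80.73
tcp_pos: [0.4055, 0.0454, 0.1902]
orientation: [180.0, -0.0, 88.2]
wrist_force: [-0.3, 0.3, -0.3]
opening: -0.0001
grasp_force: 0.0
```

```bash
python3 -m handwheel '[0,1,0,0,0, 0,1,0,0,0, 0,0,0,0,0]' && python3 -m handwheel '[0,1,0,0,0, 0,1,0,0,0, 0,0,0,0,0]' && python3 -m handwheel '[0,1,0,0,0, 0,0,0,0,0]' && python3 -m handwheel '[0,1,0,0,0, 0,0,0,0,0]'
```

```text
t: 80.98
tcp_pos: [0.4065, 0.0453, 0.19]
orientation: [-179.9, -0.0, 88.2]
wrist_force: [-1.8, 0.2, 0.4]
opening: -0.0002
grasp_force: 1.2
t: 81.23
tcp_pos: [0.4071, 0.0452, 0.1897]
orientation: [-179.7, -0.0, 88.2]
wrist_force: [-7.2, 1.2, 4.1]
opening: -0.0001
grasp_force: 3.2
t: 81.4
tcp_pos: [0.4074, 0.0452, 0.1895]
orientation: [-179.6, -0.0, 88.2]
wrist_force: [-7.4, 0.5, 5.9]
opening: 0.0002
grasp_force: 3.9
t: 81.57
tcp_pos: [0.4077, 0.0451, 0.1893]
orientation: [-179.5, -0.0, 88.2]
wrist_force: [-8.8, 2.1, 5.9]
opening: -0.0002
grasp_force: 4.6
```

```bash
python3 -m handwheel '[0,-8,0,0,0, 0,-20,0,0,0, 0,-30,-10,0,0, 0,-30,-30,0,0, 0,0,-35,0,0, 0,0,-35,0,0, 0,0,0,0,0, 0,0,0,0,0]' && python3 - <<'E'
from h import *
C={}
for n in('top','scene'):
    im,d,P=pts(n);C[n]=im
    q=near(P,.446,.044,.1,.031,.045);q=q[abs(q[:,0]-.446)<.035];print(n,len(q),cv2.minAreaRect((q[:,:2]*1000).astype(np.float32)))
    for c in((.632,.163),(.629,.036),(.628,-.093)):
        q=near(P,*c,.05,.07,.088);print(" rim",q[:,:2].min(0).round(3),q[:,:2].max(0).round(3),"wax",near(P,*c,.02,.03,.06)[:,2].max().round(4),"grip",near(P,*c,.04,.09,.125).mean(0).round(4))
a=cv2.resize(C["top"][130:240,160:360],None,fx=3.5,fy=3.5,interpolation=2)
save(a,"t9.png")
E
```

```text
t: 82.23
tcp_pos: [0.3255, 0.0483, 0.3019]
orientation: [179.5, -0.1, 88.2]
wrist_force: [-0.3, -1.5, 0.1]
opening: 0.0001
grasp_force: 0.0
top 1057 ((445.46539306640625, 44.437255859375), (151.31869506835938, 52.546348571777344), 88.09718322753906)
 rim [0.595 0.127] [0.669 0.2  ] wax 0.0496 grip [0.6055 0.1638 0.1105]
 rim [ 0.59  -0.001] [0.665 0.074] wax 0.0496 grip [0.6003 0.0425 0.1115]
 rim [ 0.59  -0.132] [ 0.665 -0.057] wax 0.0512 grip [ 0.6039 -0.1092  0.1111]
scene 820 ((444.99072265625, 45.61684799194336), (153.1453094482422, 55.82410430908203), 88.6487045288086)
 rim [0.597 0.128] [0.672 0.204] wax 0.0454 grip [0.6084 0.1674 0.1045]
 rim [ 0.592 -0.001] [0.667 0.076] wax 0.0498 grip [0.6035 0.0448 0.1051]
 rim [ 0.591 -0.133] [ 0.666 -0.055] wax 0.0475 grip [ 0.6066 -0.1068  0.1048]
```

View pics/t9.png

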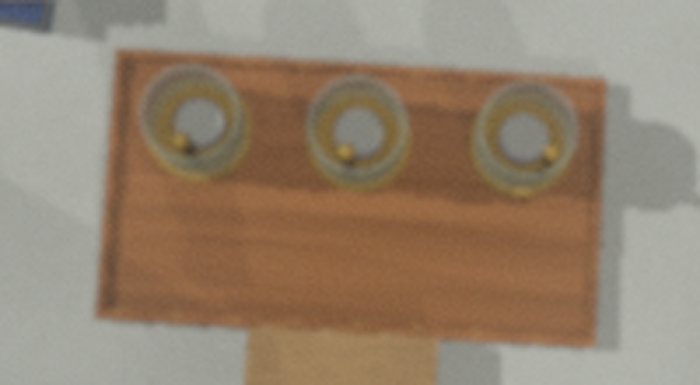

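All three carriers hold their tealights in the glasses, at crop (198,122), (357,132) and (523,135). The matchbox is flush at the middle of the near edge, around x = 245–438. I hand the job in.

```bash
python3 -c "
from rig import manip
print(manip.sign_off())"
```

```text
the job is handed in; nothing more can be done
None
```

The job is handed in at about 82 s: all three lanterns stand in place with carriers holding fresh tealights, and the matchbox lies flush against the middle of the tray's near edge. The glasses case and the little pot were never touched; the hand-in returned no verdict.

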